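# Press a pack of wax slabs and note the lever's travel

### The arm

A 7-joint arm with a two-finger parallel gripper is mounted at the origin on the work surface. World frame = base frame: x ahead of the robot, y to its left, z up, the work surface at z = 0. Lengths are in m, angles in rad, forces in N, time in s.
With the tool pointing down it reaches from about 0.425 to 0.875 m from the base axis. Payload 9.9 kg.
Tool frame: the origin (TCP) lies at the very end of the fingers, on their centre line; the grasp point (between the pads) lies manip.grasp_offset behind it (manip.grasp_offset is the distance from the TCP to the grasp point, in m); z points along the fingers, y is the line along which they close (so a half turn about z gives the same grasp; the last joint's range is limited). The gripper opens to 85 mm and grips with 20 to 120 N. Pads are 22 mm wide; open, the fingers measure 114 mm over their backs; the gripper's body (76 mm by 85 mm) begins 54 mm behind the grasp point. The pads swing forward as they close: fully open they stand 13 mm farther back than shut.
Start: joints at [-1.397, 0.576, 0.025, 1.437, -0.015, 1.129, -0.057], TCP at [0.172, 0.653, 0.231] pointing down, gripper open.
Joint ranges: [-2.76, 2.76], [-0.34, 2.15], [-1.52, 1.57], [0.19, 2.46], [-1.09, 4.23], [0.17, 1.99], [-2.82, 2.82]. Speed limits (rad/s): [2.22, 2.22, 3.01, 3.01, 3.14, 3.14, 3.14].

### API

Orientations are given as a rotation vector (axis times angle).
In Python, from cell import manip, cams, job_done gives the robot as it stands.
- The arm moves only by the tool servo_tool, never from a script. Its argument "steps" is a list of rows, each a list of 7 numbers: the shift along the tool's x, y, z scaled (see below), then the turn, a rotation vector about the tool's x, y, z scaled (see below), then the opening in per cent of the stroke, from 0 (shut) to 100 (fully open). In form: [[dx, dy, dz, ax, ay, az, jaw], ...]. A call has 1 to 12 rows; each row shifts and turns the commanded pose from where the row before left it, along the tool's axes as they then stand; what a row does not reach is not made up. The controller multiplies each number of a shift by 0.2 m and each number of a turn by 360 degrees. A row lasts 1/12 s, in which the tool goes at most 41.7 mm and 7.16 degrees, less where a joint would pass 70% of its speed; a pose out of reach is approached as far as the arm can. A call with a number of a shift or a turn outside -1 to 1 is refused whole. A call with a gripper value outside its range is refused whole. The fingers move at their own pace and stop on an object; "newtons" is the grip in N (left out, the last holds). Time passes only in rows, so rows that do not move let the fingers close. It gives the time, the measured TCP pose, the force, the opening and the grip force at its end, in the units of the state.
- manip.get_obs(): the state, without advancing time (a new reading comes with each control period).
- cams.read_camera(name): name is "scene" or "side" or "wrist"; returns (picture, depth): 384x512x3 uint8, red, green, blue; 384x512 float32, m along the optical axis (not along the pixel's ray), 0 where there is no reading.
- cams.calibration(name): a dict with "fx", "fy", "cx", "cy" (pixels), "extrinsics" (4x4, takes a point from camera to world coordinates). Camera axes: x right, y down, z forward; pixel columns grow to the right and rows downward; lengths in m; the calibration is good to about 2 mm. The wrist camera is an equidistant fisheye: a pixel r from the principal point sees the ray r / f radians off the axis. A picture is of the moment at which its call begins: read the wrist's pose just before it. calibration takes no time and is no camera call; for the wrist camera it gives the pose at the moment of the call.
- job_done(): hands the job in; it is judged then, once.
The state is a dict: "time_s": time; "joint_positions": joint angles; "dq": joint speeds; "joint_torque": joint torques, N m; "eef_pos": TCP position; "eef_rot": TCP orientation; "ft_force": force on the tool from outside, world axes, zero at the start; "wrist_torque": the same for the moment, N m; "width": finger opening in m; "grip_force": force on a finger pad.
Only numpy, scipy, OpenCV 4.12 (cv2) and the standard library are available. Lean on these libraries where they do the work, as an engineer would, in place of code of your own. Each camera call takes 0.05 s, during which the arm holds its last target. There are 200 camera calls.

### The job

Stack all the loose blue wax slabs squarely on each other on the press's carriage between its two pins, set the aluminium pressure plate over the pins flat on top, and slide the carriage fully in under the lever. Press the lever down until it firms up on the plate's block, hold it firm for a moment without forcing it, note how many degrees it travelled, let it rise, and set the brass marker on the scale to that travel (one small tick per degree). Finally slide the carriage fully back out with the pack still stacked under its plate, and leave the other things on the bench where they are.

Things in the scene. Friction and masses are not known exactly. Their poses are not given: they have to be found in the camera images.
- press: grey hand press fixed to the bench. Origin: on the bench straight below the place where the lever's foot presses; its y axis is the carriage's slide direction, its x axis points away from the robot to the lever's column. Bed 116 mm wide (x), from y -260 to +70 mm, 12 mm high; the column at x +60 to +96 mm is 127 mm high
- carriage (a joint): travel of the steel carriage along the press's y axis in m: 0 fully out (loading place), 0.16 fully in (nest under the foot). A friction of about 2 N holds it wherever it is left
- nest (a point): centre of the carriage's flat top face (110 mm in x, 120 mm in y), 30 mm above the bench; it moves with the carriage, its axes are the press's. Two upright pins of 8 mm diameter stand at y -42 and +42 mm from here, 46 mm tall above the face with tapered tips
- carriage_post (a point): top centre of the black upright round post, 16 mm diameter, 45 mm tall (its top is 43 mm above the carriage's top face), on the carriage's outer end, 100 mm from the nest in -y: pinch it and move it along the press's y axis to slide the carriage
- lever (a joint): angle of the press's lever in rad: 0 at rest (up, sloping 0.45 rad above level), grows as it is pressed down, 0.6 at its own stop. A weak spring returns it: 3 to 5 N at the pad. It firms up abruptly, at about 0.15 to 0.42 rad depending on the pack's height, when the foot meets the plate's block; 12 to 20 N at the pad is then firm enough
- lever_hinge (a point): centre of the lever's hinge, 77 mm behind the press's origin (+x), 109 mm above the bench; the axis is the press's y
- lever_pad (a point): centre of the top of the black pad (50 mm long, 34 mm wide) at the lever's end nearest to the robot, 190 mm from the hinge; about 0.2 m above the bench at rest. Press it down with closed fingers; it moves on an arc about the hinge
- foot: the lever's foot: a steel roller of 24 mm diameter, 20 mm long, under the lever, 75 mm from the hinge; origin at its centre. At rest its lowest point is 111 mm above the bench
- plate: aluminium pressure plate 50 mm (x) by 116 mm (y), 8 mm thick, 0.25 kg, with two through holes of 12 mm at y -42 and +42 mm and a grip block on its middle: 26 mm (x) by 30 mm (y), 30 mm tall (its top 38 mm above the plate's underside). Origin: centre of the underside, z up
- slab1: blue wax slab 34 mm (x) by 56 mm (y), between 6 and 12 mm thick (the slabs differ), 30 to 50 g. Origin: centre of the underside as it starts. Two or three slabs are present, the others absent
- slab2: blue wax slab 34 mm (x) by 56 mm (y), between 6 and 12 mm thick (the slabs differ), 30 to 50 g. Origin: centre of the underside as it starts. Two or three slabs are present, the others absent
- slab3: blue wax slab 34 mm (x) by 56 mm (y), between 6 and 12 mm thick (the slabs differ), 30 to 50 g. Origin: centre of the underside as it starts. Two or three slabs are present, the others absent
- slab4: blue wax slab 34 mm (x) by 56 mm (y), between 6 and 12 mm thick (the slabs differ), 30 to 50 g. Origin: centre of the underside as it starts. Two or three slabs are present, the others absent
- scale: wooden travel scale fixed to the bench, 36 by 170 mm, 14 mm high, with 31 ticks 4 mm apart (1 degree each, longer at every fifth and tenth), from 0 at its -y end to 30 at its +y end. Origin: centre of its underside; the marker slides along its y axis and reads 0 at y -60 mm
- marker (a joint): position of the brass marker along the scale in m from the 0 tick: 0.004 per degree of lever travel, 0 to 0.12; the middle of its fin is the pointer. A friction of 1.5 N holds it
- marker_top (a point): top centre of the marker's upright fin, 10 mm thick along the scale, 22 mm across it, 30 mm tall, top 55 mm above the bench
- jar: bystander: amber glass jar, 56 mm diameter, 75 mm tall; origin under its centre
- ringstick: bystander: upright steel ring stick on a round foot of 52 mm diameter, 170 mm tall; origin under its centre
- benchblock: bystander: square steel bench block, 70 by 70 by 22 mm; origin under its centre
Mind the look-alikes: they are no part of the job. Several things have the shape of the scale; the one meant has the colours described above.

How it is judged:
On the way, in this order (a step that is already met when the one before it is completed fails the run):
1. all slabs stacked between the pins with the plate seated over the pins on top (horizontal distance between each of slab1, slab2, slab3, slab4 and nest below 0.012 m and angle between the y axis of each of slab1, slab2, slab3, slab4 and the y axis of nest, either way round below 0.22 rad and z of slab1 in the frame of nest between -0.003 and 0.034 m and z of slab2 in the frame of nest between -0.003 and 0.034 m and z of slab3 in the frame of nest between -0.003 and 0.034 m and z of slab4 in the frame of nest between -0.003 and 0.034 m and horizontal distance between plate and nest below 0.006 m and angle between plate's own z axis and vertical below 0.06 rad and z of plate in the frame of nest between 0.012 and 0.033 m), for 0.2 s.
2. the carriage is fully in under the lever with the pack on it (all of step 1 and value of joint carriage above 0.15 m), for 0.2 s.
3. the lever is pressed firm on the plate's block (over 6 N at the foot) (contact force between foot and plate above 6 N), for 0.3 s.
4. the lever is up and the marker stands at the travel where it firmed up (((z of plate in the frame of nest between 0.013 and 0.015 m and value of joint marker between 0.0799761 and 0.0959761 m) or (z of plate in the frame of nest between 0.015 and 0.017 m and value of joint marker between 0.0739722 and 0.0899722 m) or (z of plate in the frame of nest between 0.017 and 0.019 m and value of joint marker between 0.067995 and 0.083995 m) or (z of plate in the frame of nest between 0.019 and 0.021 m and value of joint marker between 0.06204 and 0.07804 m) or (z of plate in the frame of nest between 0.021 and 0.023 m and value of joint marker between 0.056103 and 0.072103 m) or (z of plate in the frame of nest between 0.023 and 0.025 m and value of joint marker between 0.0501799 and 0.0661799 m) or (z of plate in the frame of nest between 0.025 and 0.027 m and value of joint marker between 0.0442667 and 0.0602667 m) or (z of plate in the frame of nest between 0.027 and 0.029 m and value of joint marker between 0.0383594 and 0.0543594 m) or (z of plate in the frame of nest between 0.029 and 0.031 m and value of joint marker between 0.0324541 and 0.0484541 m)) and value of joint lever below 0.05 rad), for 0.2 s.
At the end, for the whole second after the job is handed in: slabs stacked within 12 mm and 0.22 rad of the nest, plate on the pins flat on top (6 mm, 0.06 rad), marker within 8 mm (2 degrees) of the travel where the lever meets the block, lever up (under 0.05 rad), carriage out within 10 mm, all at rest (all of step 1 and all of step 4 and value of joint carriage below 0.01 m and linear speed of plate below 0.02 m/s); the robot touches nothing.
It fails at once if the press is forced (over 150 N at the foot) (contact force between foot and plate above 150 N).
It fails at once if the jar is shoved aside by more than 30 mm or tipped (distance of jar from where it was at the start of the episode above 0.03 m or angle between jar's own z axis and vertical above 0.5 rad).
It fails at once if the ringstick is shoved aside by more than 30 mm or tipped (distance of ringstick from where it was at the start of the episode above 0.03 m or angle between ringstick's own z axis and vertical above 0.5 rad).
It fails at once if the benchblock is shoved aside by more than 30 mm or tipped (distance of benchblock from where it was at the start of the episode above 0.03 m or angle between benchblock's own z axis and vertical above 0.5 rad).
Of slab1, slab2, slab3, slab4 only 2 to 3 are there at a start; the rules pass over those that are not, and their reading is None.
At some moment in a run one of plate may be knocked a few centimetres aside while the robot is not near it.
Once in a run the grip may slacken for a moment while it holds something.
It also fails if it takes over 192 s, if anything falls off the work surface, if the arm or the gripper's body presses on something with over 40 N, if the wrist force passes 120 N, or if a joint passes its speed limit or range.

## Working session

There is one attempt and no reset: what is moved stays moved. The work goes in short steps, Python scripts to look and compute and a tool call to move; the robot and the scene stay as the last step left them, time stands still between calls to the robot, and variables do not carry over. Pictures are saved under pics/ and viewed, at most 14 in all, crops included, and the job is handed in when it is done.

Besides the shell and the picture viewer there is one more tool, called as name(argument=value, ...), one argument or row to a line, values as JSON. servo_tool: Moves the arm, as the interface text tells. Its arguments: {"type":"object","properties":{"steps":{"type":"array","items":{"type":"array","items":{"type":"number"}}},"newtons":{"type":"number"}},"required":["steps"]}

```bash
ls; mkdir -p pics
cat > h.py <<'E'
import numpy as np,cv2
from cell import manip,cams,job_done
from scipy.spatial.transform import Rotation as R
def cloud(name):
    c=cams.calibration(name);im,d=cams.read_camera(name)
    v,u=np.mgrid[:384,:512]
    x=(u-c['cx'])/c['fx'];y=(v-c['cy'])/c['fy']
    if name=='wrist':
        r=np.hypot(x,y)+1e-9;k=np.tan(r)/r;x=x*k;y=y*k
    P=np.stack([x*d,y*d,d,np.ones_like(d)],-1)@np.array(c['extrinsics']).T
    return im,d,P[...,:3]
def save(n,im): cv2.imwrite('pics/%s.png'%n,im[...,::-1])
E
python3 - <<'E'
from h import *
o=manip.get_obs();print(o,manip.grasp_offset)
ims=[]
for n in('scene','side'):
    im,d,P=cloud(n);save(n,im);np.savez('/tmp/'+n,im=im,P=P,d=d)
    c=cams.calibration(n);print(n,c['fx'],np.round(c['extrinsics'],3).tolist())
E
```

```text
pics
{'time_s': 0.0, 'joint_positions': array([-1.39678444,  0.57652353,  0.02483077,  1.43789994, -0.01499802,
        1.12899644, -0.05652095]), 'dq': array([ 9.28603300e-04,  7.53337197e-04, -1.21033739e-04,  4.43945069e-04,
       -1.96552610e-03, -4.34374583e-05, -3.70656939e-04]), 'joint_torque': array([-3.22994920e-04, -7.65753078e+01,  2.25043796e+00, -2.85956687e+01,
        1.53742509e-02,  1.29131059e-02,  3.95446705e-05]), 'eef_pos': array([0.17197467, 0.65226154, 0.23045097]), 'eef_rot': array([-4.03792940e-01, -3.11540092e+00,  2.57227068e-03]), 'ft_force': array([ 0.80928596,  1.06559251, -0.32517874]), 'wrist_torque': array([-0.03193522,  0.01808337, -0.00487303]), 'grip_force': 0.0, 'width': 0.08505437156906827} 0.0187
scene 386.1681732375913 [[0.093, 0.819, -0.566, 1.37], [0.996, -0.078, 0.051, 0.009], [-0.002, -0.569, -0.823, 1.283], [0.0, 0.0, 0.0, 1.0]]
side 409.4257519652515 [[0.946, -0.176, 0.271, 0.179], [-0.323, -0.507, 0.799, -1.053], [-0.003, -0.844, -0.537, 0.899], [0.0, 0.0, 0.0, 1.0]]
```

View pics/scene.png

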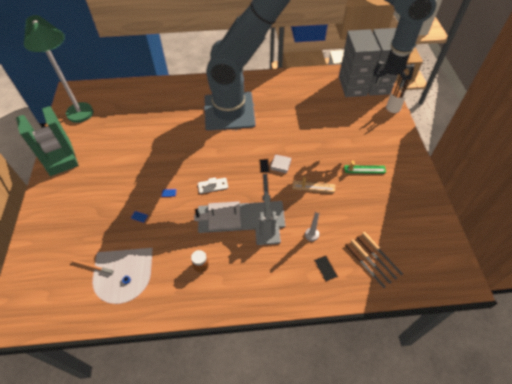

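View pics/side.png

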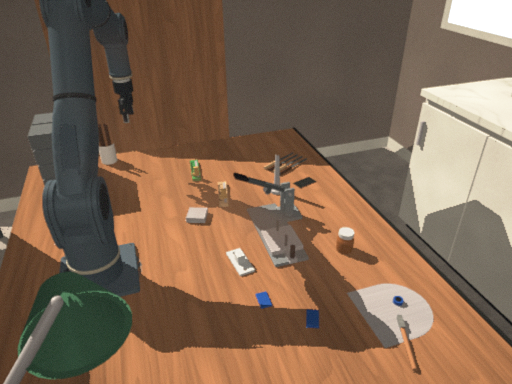

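The scene view shows two blue slabs at (168,193) and (140,216), the plate at (213,185) and the press at about (240,215) with its lever pad at (264,165). The wooden scale is at (315,187), with a green look-alike at (365,169). The jar is at (199,259), the ring stick at (313,233) and the block at (281,164).

Run:
```python
from h import *
for n in('scene','side'):
    z=np.load('/tmp/%s.npz'%n);im,P=z['im'],z['P']
    hsv=cv2.cvtColor(im,cv2.COLOR_RGB2HSV)
    m=cv2.inRange(hsv,(105,150,60),(125,255,255))
    k,l,s,c=cv2.connectedComponentsWithStats(m)
    for i in range(1,k):
        q=P[l==i]; 
        if s[i,4]>25 and abs(np.median(q[:,2]))<.1:
            pts=q[:,:2].astype(np.float32);r=cv2.minAreaRect(pts*1000)
            print(n,s[i],'med',np.round(np.median(q,0),3),'top',np.round(np.percentile(q[:,2],[10,50,90]),4),r)
z=np.load('/tmp/scene.npz');im,P=z['im'],z['P']
for u,v in[(213,185),(204,188),(222,183),(197,213),(264,165),(267,235),(240,215),(220,215),(303,186),(328,188),(315,187),(296,184),(281,164),(199,256),(313,233)]:
    print((u,v),np.round(P[v,u],3))
cv2.imwrite('pics/crop.png',cv2.resize(im[140:260,120:350,::-1],None,fx=3.4,fy=3.4,interpolation=cv2.INTER_CUBIC))
```

```text
scene [163 190  12   6  63] med [ 0.452 -0.267  0.007] top [0.0034 0.0068 0.0101] ((451.67071533203125, -265.828369140625), (31.972883224487305, 44.10756301879883), 4.636038303375244)
scene [133 213  13   8  72] med [ 0.557 -0.374  0.011] top [0.008  0.0109 0.0144] ((557.3499145507812, -374.39752197265625), (46.92232131958008, 26.797758102416992), 61.031982421875)
side [257 292  14  16 145] med [ 0.448 -0.269  0.006] top [0.0035 0.0056 0.0078] ((326.7802429199219, -650.0059814453125), (857.4755859375, 36.85455322265625), 72.3148193359375)
side [394 297   9   8  35] med [ 0.803 -0.408  0.013] top [0.0095 0.0133 0.0158] ((806.1636352539062, -403.71258544921875), (27.06768035888672, 22.43109703063965), 50.8624267578125)
side [307 310  11  17 179] med [ 0.55  -0.379  0.009] top [0.0072 0.0095 0.0119] ((550.7710571289062, -378.15679931640625), (56.42701721191406, 27.735557556152344), 64.88154602050781)
(213, 185) [ 0.448 -0.085  0.029]
(204, 188) [ 0.441 -0.124  0.003]
(222, 183) [ 0.422 -0.05   0.002]
(197, 213) [ 0.594 -0.146  0.059]
(264, 165) [0.502 0.113 0.199]
(267, 235) [0.688 0.107 0.017]
(240, 215) [0.59  0.013 0.014]
(220, 215) [ 0.596 -0.062  0.035]
(303, 186) [0.483 0.275 0.023]
(328, 188) [0.499 0.374 0.018]
(315, 187) [0.489 0.323 0.018]
(296, 184) [0.463 0.25  0.012]
(281, 164) [0.364 0.201 0.025]
(199, 256) [ 0.781 -0.137  0.08 ]
(313, 233) [0.705 0.275 0.035]
```

View pics/crop.png

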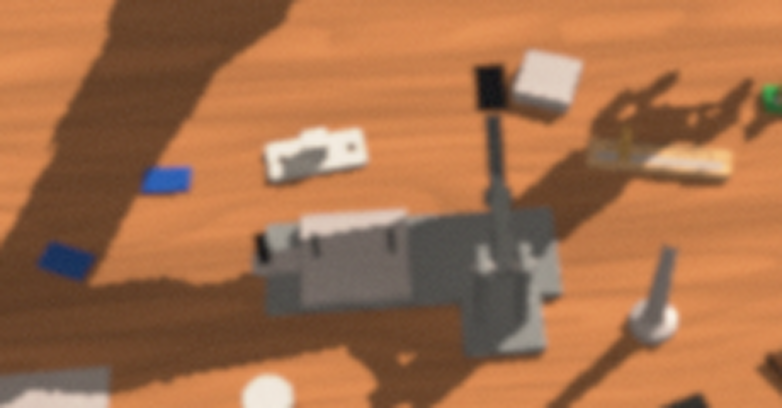

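The upscaled crop confirms the layout: slabs at crop (165,180) and (67,260), plate at (315,155), and the carriage out with its post at (265,248) and pins at (315,245) and (392,238). The scale is at (660,160), with its marker at about (627,140). I'll move over the loading area for a wrist look.

```bash
cat >> h.py <<'E'
def goto(x,y,z,ydir=None,tilt0=True):
    """tool-frame shift (units of .2 m) to a world point, then turn. ydir: wanted world angle (deg) of tool y, mod 180"""
    o=manip.get_obs();M=R.from_rotvec(o['eef_rot']).as_matrix()
    d=M.T@(np.array([x,y,z])-o['eef_pos'])/.2
    print('t',round(o['time_s'],2),'pos',np.round(o['eef_pos'],4),'ydeg',round(np.degrees(np.arctan2(M[1,1],M[0,1])),2),'zax',np.round(M[:,2],3),'w',round(o['width'],4))
    print(' shift',np.round(d,4),'rows>=',int(np.ceil(np.linalg.norm(d)/.2)))
    if ydir is not None:
        a=np.radians(ydir);best=None
        for s in(0,np.pi):
            yy=np.array([np.cos(a+s),np.sin(a+s),0]);zz=np.array([0,0,-1.]);T=np.stack([np.cross(yy,zz),yy,zz],1)
            rv=R.from_matrix(M.T@T).as_rotvec()/(2*np.pi)
            if best is None or np.linalg.norm(rv)<np.linalg.norm(best): best=rv
        print(' turn',np.round(best,4),'rows>=',int(np.ceil(np.linalg.norm(best)/.0195)))
E
python3 - <<'E'
from h import *
goto(.42,.38,.38,0);
goto(.5,-.1,.38,0)
E
```

```text
t 0.1 pos [0.172  0.6523 0.2306] ydeg 75.23 zax [-0.    -0.001 -1.   ] w 0.0853
 shift [-1.5462 -1.0016 -0.7456] rows>= 10
 turn [-2.00e-04  2.00e-04  2.09e-01] rows>= 11
t 0.1 pos [0.172  0.6523 0.2306] ydeg 75.23 zax [-0.    -0.001 -1.   ] w 0.0853
 shift [-2.5448 -3.2204 -0.7424] rows>= 21
 turn [-2.00e-04  2.00e-04  2.09e-01] rows>= 11
```

servo_tool(
  steps=[
    [-0.155, -0.1, -0.075, 0, 0, 0, 100],
    [-0.155, -0.1, -0.075, 0, 0, 0, 100],
    [-0.155, -0.1, -0.075, 0, 0, 0, 100],
    [-0.155, -0.1, -0.075, 0, 0, 0, 100],
    [-0.155, -0.1, -0.075, 0, 0, 0, 100],
    [-0.155, -0.1, -0.075, 0, 0, 0, 100],
    [-0.155, -0.1, -0.075, 0, 0, 0, 100],
    [-0.155, -0.1, -0.075, 0, 0, 0, 100],
    [-0.155, -0.1, -0.075, 0, 0, 0, 100],
    [-0.155, -0.1, -0.075, 0, 0, 0, 100],
  ],
)

```text
time_s: 0.93
eef_pos: [0.4216, 0.3785, 0.3819]
eef_rot: [-0.404, -3.115, 0.0]
ft_force: [-0.1, 0.3, -0.0]
width: 0.0852
grip_force: 0.0
```

servo_tool(
  steps=[
    [0, 0, 0, 0, 0, 0.019, 100],
    [0, 0, 0, 0, 0, 0.019, 100],
    [0, 0, 0, 0, 0, 0.019, 100],
    [0, 0, 0, 0, 0, 0.019, 100],
    [0, 0, 0, 0, 0, 0.019, 100],
    [0, 0, 0, 0, 0, 0.019, 100],
    [0, 0, 0, 0, 0, 0.019, 100],
    [0, 0, 0, 0, 0, 0.019, 100],
    [0, 0, 0, 0, 0, 0.019, 100],
    [0, 0, 0, 0, 0, 0.019, 100],
    [0, 0, 0, 0, 0, 0.019, 100],
  ],
)

```text
time_s: 1.85
eef_pos: [0.4207, 0.3802, 0.381]
eef_rot: [2.228, 2.215, -0.001]
ft_force: [-0.4, 0.3, -0.7]
width: 0.0855
grip_force: 0.0
```

Run:
```python
from h import *
goto(.5,-.1,.4,0)
```

```text
t 1.85 pos [0.4207 0.3802 0.381 ] ydeg -0.35 zax [-0.001 -0.001 -1.   ] w 0.0855
 shift [-2.3985  0.4111 -0.0941] rows>= 13
 turn [-0.0001  0.0001 -0.001 ] rows>= 1
```

servo_tool(
  steps=[
    [-0.2, 0.034, -0.008, 0, 0, 0, 100],
    [-0.2, 0.034, -0.008, 0, 0, 0, 100],
    [-0.2, 0.034, -0.008, 0, 0, 0, 100],
    [-0.2, 0.034, -0.008, 0, 0, 0, 100],
    [-0.2, 0.034, -0.008, 0, 0, 0, 100],
    [-0.2, 0.034, -0.008, 0, 0, 0, 100],
    [-0.2, 0.034, -0.008, 0, 0, 0, 100],
    [-0.2, 0.034, -0.008, 0, 0, 0, 100],
    [-0.2, 0.034, -0.008, 0, 0, 0, 100],
    [-0.2, 0.034, -0.008, 0, 0, 0, 100],
    [-0.2, 0.034, -0.008, 0, 0, 0, 100],
    [-0.2, 0.034, -0.008, 0, 0, 0, 100],
  ],
)

```text
time_s: 2.85
eef_pos: [0.5021, -0.1016, 0.4006]
eef_rot: [-2.221, -2.222, -0.0]
ft_force: [1.0, -0.1, -0.6]
width: 0.0854
grip_force: 0.0
```

Run:
```python
from h import *
im,d,P=cloud('wrist');save('w1',cv2.resize(im,(800,600)));np.savez('/tmp/w1',im=im,P=P,d=d)
c=cams.calibration('wrist');print(c['fx'],c['cx'],c['cy'],np.round(c['extrinsics'],3).tolist(),np.round(manip.get_obs()['eef_pos'],3))
```

```text
297.3186396354542 256.15909668119417 189.2604378058996 [[1.0, -0.008, -0.003, 0.503], [-0.008, -0.95, -0.312, -0.032], [-0.001, 0.312, -0.95, 0.544], [0.0, 0.0, 0.0, 1.0]] [ 0.502 -0.111  0.401]
```

View pics/w1.png

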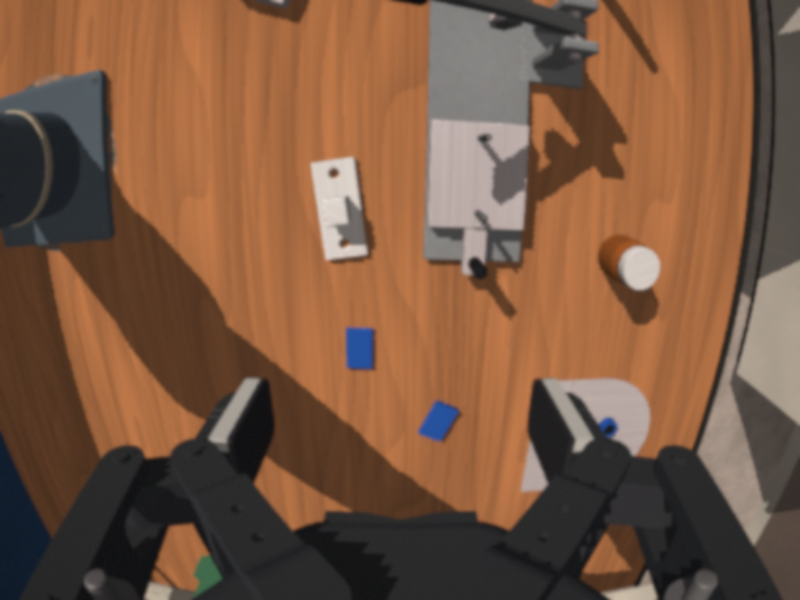

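Wrist view (800x600): slabs at (361,348) and (439,421), plate at (339,208) with its holes, and carriage top from (430,120) to (530,230) with pins at about (483,138) and (480,215). The post is at (478,267) and the jar at (635,265). I'll segment these.

```bash
cat >> h.py <<'E'
def rects(im,P,m,amin=60):
    k,l,s,c=cv2.connectedComponentsWithStats(m.astype(np.uint8));out=[]
    for i in range(1,k):
        if s[i,4]<amin: continue
        q=P[l==i];q=q[np.isfinite(q).all(1)]
        z=np.median(q[:,2]);q=q[abs(q[:,2]-z)<.006]
        (cx,cy),(w,h),a=cv2.minAreaRect((q[:,:2]*1000).astype(np.float32))
        if w>h: w,h,a=h,w,a+90
        # a+90 = direction of long side
        la=(a+90)%180
        print('px',np.round(c[i]).astype(int),'n',s[i,4],'ctr',np.round([cx,cy],1),'sz',np.round([w,h],1),'longdeg',round(la,1),'z',round(z*1000,1))
def blue(im): return cv2.inRange(cv2.cvtColor(im,cv2.COLOR_RGB2HSV),(105,120,40),(125,255,255))>0
E
python3 - <<'E'
from h import *
im,d,P=cloud('wrist');np.savez('/tmp/w1',im=im,P=P,d=d)
print(manip.get_obs()['eef_pos'],manip.get_obs()['dq'].round(3))
print('blue');rects(im,P,blue(im))
hsv=cv2.cvtColor(im,cv2.COLOR_RGB2HSV);g=(hsv[...,1]<60)
z=P[...,2]*1000;box=(P[...,0]>.3)&(P[...,0]<.8)&(P[...,1]>-.35)&(P[...,1]<.1)
print('z at bench',np.median(z[(hsv[...,1]>120)&box]))
left=P[...,0]<.53
print('plate');rects(im,P,g&box&left&(z>3)&(z<15))
print('block');rects(im,P,g&box&left&(z>28)&(z<48),15)
print('carriage');rects(im,P,box&~left&(z>23)&(z<36))
print('bed');rects(im,P,box&~left&(z>7)&(z<17))
print('high');rects(im,P,box&~left&(z>65)&(z<85),8)
print('pins');rects(im,P,box&~left&(z>50)&(z<65),3)
c=cams.calibration('wrist');E=np.linalg.inv(c['extrinsics'])
cv2.imwrite('pics/w2.png',cv2.resize(im[60:200,190:390,::-1],None,fx=4,fy=4,interpolation=cv2.INTER_CUBIC))
E
```

```text
[ 0.50158479 -0.10731489  0.40084986] [-0.078 -0.016 -0.082  0.026 -0.017  0.004 -0.108]
blue
px [230 217] n 402 ctr [ 450.  -268.1] sz [30.3 57.6] longdeg 87.8 z 6.4
px [282 264] n 339 ctr [ 553.7 -374.8] sz [33.3 54.5] longdeg 65.4 z 10.2
px [390 267] n 72 ctr [ 808.2 -397.7] sz [21.8 24.3] longdeg 128.4 z 12.8
px [ 11 339] n 1921 ctr [ -725.4 -1038. ] sz [ 10.1 304. ] longdeg 89.8 z -169.6
z at bench 0.34280273187092813
plate
px [217 127] n 1368 ctr [430.6 -90.3] sz [ 50.4 116.6] longdeg 97.0 z 8.4
block
px [214 129] n 263 ctr [430.1 -89.5] sz [25.5 31. ] longdeg 96.8 z 38.3
carriage
px [305 109] n 4522 ctr [587.9 -76.4] sz [110.9 175.4] longdeg 88.7 z 30.1
px [392 154] n 78 ctr [ 761.2 -132.5] sz [17.9 51.2] longdeg 63.6 z 29.2
bed
px [307  61] n 4106 ctr [622.5 -25.1] sz [183.2 250.7] longdeg 88.7 z 12.1
px [322 150] n 433 ctr [ 624.8 -130.4] sz [37.6 43.2] longdeg 178.1 z 12.1
high
px [356  29] n 77 ctr [667.5  81.5] sz [10.2 36.3] longdeg 163.3 z 73.8
px [311  80] n 17 ctr [589.   -6.8] sz [6.1 6.5] longdeg 88.7 z 74.0
px [309 132] n 16 ctr [587.4 -90.4] sz [6.1 6.4] longdeg 95.4 z 73.4
px [410 164] n 529 ctr [ 776.4 -141.1] sz [46.6 47.9] longdeg 93.9 z 74.7
px [307 167] n 80 ctr [ 586.2 -148.4] sz [15.  15.4] longdeg 45.1 z 72.9
pins
px [353  31] n 54 ctr [666.4  81.2] sz [ 9.3 33.5] longdeg 161.9 z 57.1
px [308  81] n 10 ctr [587.4  -8.3] sz [1.9 7.3] longdeg 116.9 z 57.4
px [307 130] n 8 ctr [585.7 -89.5] sz [4.  7.4] longdeg 64.5 z 59.4
px [399 159] n 97 ctr [ 764.7 -135.4] sz [19.2 47.1] longdeg 66.0 z 53.9
px [304 162] n 23 ctr [ 582.6 -144.8] sz [ 4.3 14.3] longdeg 44.5 z 57.7
```

View pics/w2.png

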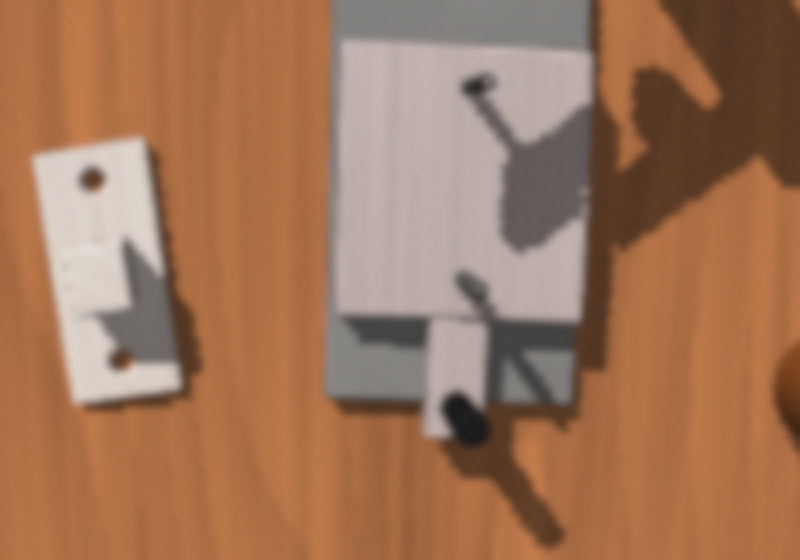

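Both slabs, the plate, the pins (589,-7) and (587,-90) and the post (586,-148) are clear in this view. That puts the nest at (588,-48.6) mm with the press yawed about -1.2°. I'll take the thicker slab first.

Run:
```python
from h import *
goto(.554,-.375,.10,-24.6)
```

```text
t 2.95 pos [ 0.5016 -0.1073  0.4008] ydeg -0.6 zax [ 0.    -0.003 -1.   ] w 0.0853
 shift [-1.3304  0.2754  1.509 ] rows>= 11
 turn [0.0002 0.0005 0.0667] rows>= 4
```

servo_tool(
  steps=[
    [-0.122, 0.025, 0.137, 0, 0, 0, 100],
    [-0.122, 0.025, 0.137, 0, 0, 0, 100],
    [-0.122, 0.025, 0.137, 0, 0, 0, 100],
    [-0.122, 0.025, 0.137, 0, 0, 0, 100],
    [-0.122, 0.025, 0.137, 0, 0, 0, 100],
    [-0.122, 0.025, 0.137, 0, 0, 0, 100],
    [-0.122, 0.025, 0.137, 0, 0, 0, 100],
    [-0.122, 0.025, 0.137, 0, 0, 0, 100],
    [-0.122, 0.025, 0.137, 0, 0, 0, 100],
    [-0.122, 0.025, 0.137, 0, 0, 0, 100],
    [-0.122, 0.025, 0.137, 0, 0, 0, 100],
  ],
)

```text
time_s: 3.87
eef_pos: [0.5574, -0.3687, 0.0972]
eef_rot: [-2.221, -2.221, -0.0]
ft_force: [1.1, -0.2, 0.7]
width: 0.0854
grip_force: 0.0
```

servo_tool(
  steps=[
    [0, 0, 0, 0, 0, 0.017, 100],
    [0, 0, 0, 0, 0, 0.017, 100],
    [0, 0, 0, 0, 0, 0.017, 100],
    [0, 0, 0, 0, 0, 0.016, 100],
    [0, 0, 0, 0, 0, 0, 100],
    [0, 0, 0, 0, 0, 0, 100],
    [0, 0, 0, 0, 0, 0, 100],
    [0, 0, 0, 0, 0, 0, 100],
  ],
)

```text
time_s: 4.53
eef_pos: [0.5574, -0.368, 0.0991]
eef_rot: [-2.634, -1.711, -0.0]
ft_force: [1.0, -0.7, 0.4]
width: 0.085
grip_force: 0.0
```

Run:
```python
from h import *
im,d,P=cloud('wrist');rects(im,P,blue(im))
goto(.554,-.375,.001,-24.6)
```

```text
px [ 99 139] n 1913 ctr [ 450.7 -267.7] sz [33.6 54.5] longdeg 87.6 z 6.6
px [497 123] n 399 ctr [ 809.3 -399.9] sz [26.7 27.4] longdeg 152.0 z 12.8
px [256 202] n 2449 ctr [ 554.4 -376.7] sz [32.5 55.6] longdeg 64.9 z 10.4
t 4.58 pos [ 0.5573 -0.3681  0.0992] ydeg -24.02 zax [ 0.  0. -1.] w 0.0851
 shift [-0.0387 -0.0012  0.4909] rows>= 3
 turn [ 0.     -0.      0.0016] rows>= 1
```

servo_tool(
  steps=[
    [-0.045, 0.004, 0.1, 0, 0, 0.0016, 100],
    [0, 0, 0.15, 0, 0, 0, 100],
    [0, 0, 0.13, 0, 0, 0, 100],
    [0, 0, 0.07, 0, 0, 0, 100],
    [0, 0, 0.04, 0, 0, 0, 100],
    [0, 0, 0, 0, 0, 0, 100],
    [0, 0, 0, 0, 0, 0, 30],
    [0, 0, 0, 0, 0, 0, 20],
    [0, 0, 0, 0, 0, 0, 10],
    [0, 0, 0, 0, 0, 0, 10],
    [0, 0, 0, 0, 0, 0, 10],
    [0, 0, 0, 0, 0, 0, 10],
  ],
  newtons=30,
)

```text
time_s: 5.58
eef_pos: [0.5549, -0.377, 0.0023]
eef_rot: [2.644, 1.694, 0.001]
ft_force: [-1.4, 0.7, 6.2]
width: 0.0331
grip_force: 29.8
```

servo_tool(
  steps=[
    [0, 0, 0, 0, 0, 0, 10],
    [0, 0, 0, 0, 0, 0, 10],
    [0, 0, 0, 0, 0, 0, 10],
    [0, 0, 0, 0, 0, 0, 10],
  ],
)

```text
time_s: 5.92
eef_pos: [0.5549, -0.377, 0.0023]
eef_rot: [2.644, 1.694, 0.001]
ft_force: [-0.2, 0.2, 6.2]
width: 0.0332
grip_force: 29.8
```

servo_tool(
  steps=[
    [0, 0, -0.05, 0, 0, 0, 10],
    [0, 0, -0.15, 0, 0, 0, 10],
    [0, 0, -0.2, 0, 0, 0, 10],
    [0, 0, -0.2, 0, 0, 0, 10],
    [0, 0, 0, 0, 0, -0.016, 10],
    [0, 0, 0, 0, 0, -0.016, 10],
    [0, 0, 0, 0, 0, -0.016, 10],
    [0, 0, 0, 0, 0, -0.016, 10],
    [0, 0, 0, 0, 0, 0, 10],
  ],
)

```text
time_s: 6.67
eef_pos: [0.5543, -0.3769, 0.1222]
eef_rot: [2.248, 2.193, 0.0]
ft_force: [-0.7, -1.0, 0.1]
width: 0.0328
grip_force: 30.3
```

Run:
```python
from h import *
goto(.588,-.0486,.12,-1.2)
```

```text
t 6.67 pos [ 0.5543 -0.3769  0.1222] ydeg -1.42 zax [ 0.001 -0.    -1.   ] w 0.0328
 shift [1.6453 0.128  0.0104] rows>= 9
 turn [ 0.0001  0.0001 -0.0006] rows>= 1
```

servo_tool(
  steps=[
    [0.164, 0.013, 0, 0, 0, 0, 10],
    [0.164, 0.013, 0, 0, 0, 0, 10],
    [0.164, 0.013, 0, 0, 0, 0, 10],
    [0.164, 0.013, 0, 0, 0, 0, 10],
    [0.164, 0.013, 0, 0, 0, 0, 10],
    [0.164, 0.013, 0, 0, 0, 0, 10],
    [0.164, 0.013, 0, 0, 0, 0, 10],
    [0.164, 0.013, 0, 0, 0, 0, 10],
    [0.164, 0.013, 0, 0, 0, 0, 10],
    [0.164, 0.013, 0, 0, 0, 0, 10],
    [0, 0, 0, 0, 0, 0, 10],
    [0, 0, 0, 0, 0, 0, 10],
  ],
)

```text
time_s: 7.67
eef_pos: [0.5902, -0.0468, 0.1212]
eef_rot: [-2.252, -2.19, -0.001]
ft_force: [0.1, -1.5, -0.3]
width: 0.0331
grip_force: 30.3
```

servo_tool(
  steps=[
    [0, 0, 0, 0, 0, 0, 10],
    [0, 0, 0, 0, 0, 0, 10],
    [0, 0, 0, 0, 0, 0, 10],
  ],
)

```text
time_s: 7.92
eef_pos: [0.5897, -0.0513, 0.1214]
eef_rot: [2.257, 2.185, -0.0]
ft_force: [0.0, -0.2, 0.0]
width: 0.0327
grip_force: 30.3
```

Run:
```python
from h import *
im,d,P=cloud('wrist');z=P[...,2]*1000;box=(P[...,0]>.5)&(P[...,0]<.65)&(P[...,1]>-.2)&(P[...,1]<.08)
print('pins');rects(im,P,box&(z>64)&(z<85),8)
print('blue');rects(im,P,blue(im))
goto(.588,-.0486,.034,-1.2)
```

```text
pins
px [254 147] n 118 ctr [590.4  -6.9] sz [7.6 7.9] longdeg 0.4 z 73.6
px [256 314] n 296 ctr [ 587.2 -148.3] sz [15.3 15.3] longdeg 43.5 z 72.8
blue
px [256 246] n 6046 ctr [590.5 -51.8] sz [33.7 56.6] longdeg 88.8 z 129.3
px [158 348] n 316 ctr [ 457.1 -273.1] sz [20.  54.1] longdeg 49.7 z 6.6
t 7.97 pos [ 0.5897 -0.0511  0.1213] ydeg -1.83 zax [ 0. -0. -1.] w 0.0333
 shift [ 0.0125 -0.0092  0.4365] rows>= 3
 turn [ 0.      0.0001 -0.0018] rows>= 1
```

servo_tool(
  steps=[
    [0.0145, -0.005, 0, 0, 0, -0.0012, 10],
    [0, 0, 0.1, 0, 0, 0, 10],
    [0, 0, 0.12, 0, 0, 0, 10],
    [0, 0, 0.1, 0, 0, 0, 10],
    [0, 0, 0.06, 0, 0, 0, 10],
    [0, 0, 0.04, 0, 0, 0, 10],
    [0, 0, 0.018, 0, 0, 0, 10],
    [0, 0, 0, 0, 0, 0, 10],
    [0, 0, 0, 0, 0, 0, 10],
  ],
)

```text
time_s: 8.72
eef_pos: [0.5894, -0.047, 0.0342]
eef_rot: [2.245, 2.197, 0.001]
ft_force: [0.4, -0.7, 0.7]
width: 0.0327
grip_force: 35.3
```

servo_tool(
  steps=[
    [-0.006, 0, 0.008, 0, 0, 0, 10],
    [0, 0, 0, 0, 0, 0, 10],
    [0, 0, 0, 0, 0, 0, 70],
    [0, 0, 0, 0, 0, 0, 80],
    [0, 0, 0, 0, 0, 0, 100],
    [0, 0, -0.1, 0, 0, 0, 100],
    [0, 0, -0.15, 0, 0, 0, 100],
    [0, 0, -0.2, 0, 0, 0, 100],
    [0, 0, 0, 0, 0, 0, 100],
    [0, 0, 0, 0, 0, 0, 100],
  ],
)

```text
time_s: 9.55
eef_pos: [0.5904, -0.0481, 0.1242]
eef_rot: [2.243, 2.195, 0.005]
ft_force: [0.6, -0.0, -1.8]
width: 0.0854
grip_force: 0.0
```

Run:
```python
from h import *
im,d,P=cloud('wrist');z=P[...,2]*1000;box=(P[...,0]>.5)&(P[...,0]<.65)&(P[...,1]>-.2)&(P[...,1]<.08)
print('pins');rects(im,P,box&(z>64)&(z<85),8)
print('blue');rects(im,P,blue(im))
goto(.4505,-.268,.12,-2.3)
```

```text
pins
px [254 152] n 115 ctr [590.4  -6.8] sz [7.4 7.6] longdeg 88.4 z 73.5
px [254 259] n 118 ctr [588.8 -90.1] sz [6.3 7.5] longdeg 159.2 z 72.2
px [254 315] n 287 ctr [ 587.1 -148. ] sz [15.3 15.5] longdeg 123.2 z 72.7
blue
px [254 193] n 2604 ctr [589.9 -48.3] sz [32.6 55.4] longdeg 89.1 z 40.3
t 9.6 pos [ 0.5894 -0.0476  0.1226] ydeg -1.21 zax [ 0.002  0.    -1.   ] w 0.0855
 shift [-1.1164 -0.6708  0.0115] rows>= 7
 turn [ 0.0003 -0.0001  0.003 ] rows>= 1
```

servo_tool(
  steps=[
    [-0.14, -0.084, 0, 0, 0, 0, 100],
    [-0.14, -0.084, 0, 0, 0, 0, 100],
    [-0.14, -0.084, 0, 0, 0, 0, 100],
    [-0.14, -0.084, 0, 0, 0, 0, 100],
    [-0.14, -0.084, 0, 0, 0, 0, 100],
    [-0.14, -0.084, 0, 0, 0, 0, 100],
    [-0.14, -0.084, 0, 0, 0, 0, 100],
    [-0.136, -0.083, 0, 0, 0, 0.003, 100],
    [0, 0, 0, 0, 0, 0, 100],
    [0, 0, 0, 0, 0, 0, 100],
    [0, 0, 0, 0, 0, 0, 100],
    [0, 0, 0, 0, 0, 0, 100],
  ],
)

```text
time_s: 10.6
eef_pos: [0.4505, -0.2667, 0.1212]
eef_rot: [-2.263, -2.177, -0.0]
ft_force: [0.9, 0.6, 0.3]
width: 0.0851
grip_force: 0.0
```

Run:
```python
from h import *
im,d,P=cloud('wrist')
print('blue');rects(im,P,blue(im))
goto(.4505,-.268,.0015,-2.3)
```

```text
blue
px [255 183] n 2069 ctr [ 450.  -266.8] sz [32.5 54.8] longdeg 88.3 z 6.4
px [508 267] n 107 ctr [ 801.1 -399.9] sz [12.7 25.5] longdeg 101.6 z 10.2
t 10.65 pos [ 0.4506 -0.2667  0.1213] ydeg -2.18 zax [-0.001  0.001 -1.   ] w 0.0853
 shift [-7.100e-03  2.000e-04  5.992e-01] rows>= 3
 turn [-0.0001 -0.0001  0.0003] rows>= 1
```

Already centred, so go straight down.

servo_tool(
  steps=[
    [0, -0.002, 0.16, 0, 0, 0, 100],
    [0, 0, 0.18, 0, 0, 0, 100],
    [0, 0, 0.14, 0, 0, 0, 100],
    [0, 0, 0.08, 0, 0, 0, 100],
    [0, 0, 0.038, 0, 0, 0, 100],
    [0, 0, 0, 0, 0, 0, 60],
    [0, 0, 0, 0, 0, 0, 30],
    [0, 0, 0, 0, 0, 0, 10],
    [0, 0, 0, 0, 0, 0, 10],
    [0, 0, 0, 0, 0, 0, 10],
    [0, 0, 0, 0, 0, 0, 10],
    [0, 0, 0, 0, 0, 0, 10],
  ],
  newtons=30,
)

```text
time_s: 11.65
eef_pos: [0.4504, -0.2683, 0.0036]
eef_rot: [2.264, 2.175, 0.002]
ft_force: [-0.1, 0.8, 8.2]
width: 0.0319
grip_force: 29.1
```

servo_tool(
  steps=[
    [0, 0, 0, 0, 0, 0, 10],
    [0, 0, 0, 0, 0, 0, 10],
    [0, 0, -0.05, 0, 0, 0, 10],
    [0, 0, -0.15, 0, 0, 0, 10],
    [0, 0, -0.2, 0, 0, 0, 10],
    [0, 0, -0.2, 0, 0, 0, 10],
    [0, 0, 0, 0, 0, 0, 10],
  ],
)

```text
time_s: 12.23
eef_pos: [0.4518, -0.2705, 0.1295]
eef_rot: [2.26, 2.168, 0.005]
ft_force: [1.5, -1.3, -0.4]
width: 0.0321
grip_force: 29.9
```

Run:
```python
from h import *
goto(.5895,-.0485,.12,-1.2)
```

```text
t 12.23 pos [ 0.4518 -0.2705  0.1295] ydeg -2.38 zax [ 0.009 -0.004 -1.   ] w 0.0321
 shift [1.1379 0.6412 0.0488] rows>= 7
 turn [ 0.0014  0.0007 -0.0033] rows>= 1
```

servo_tool(
  steps=[
    [0.141, 0.08, 0, 0, 0, 0, 10],
    [0.141, 0.08, 0, 0, 0, 0, 10],
    [0.141, 0.08, 0, 0, 0, 0, 10],
    [0.141, 0.08, 0, 0, 0, 0, 10],
    [0.141, 0.08, 0, 0, 0, 0, 10],
    [0.141, 0.08, 0, 0, 0, 0, 10],
    [0.141, 0.08, 0, 0, 0, 0, 10],
    [0.141, 0.08, 0, 0, 0, -0.003, 10],
    [0, 0, 0, 0, 0, 0, 10],
    [0, 0, 0, 0, 0, 0, 10],
    [0, 0, 0, 0, 0, 0, 10],
    [0, 0, 0, 0, 0, 0, 10],
  ],
)

```text
time_s: 13.23
eef_pos: [0.586, -0.0492, 0.123]
eef_rot: [2.247, 2.195, -0.0]
ft_force: [0.7, -0.3, -0.2]
width: 0.0319
grip_force: 29.9
```

Run:
```python
from h import *
im,d,P=cloud('wrist')
print('blue');rects(im,P,blue(im))
goto(.5895,-.0485,.045,-1.2)
```

```text
blue
px [257 227] n 7064 ctr [587.  -48.3] sz [33.6 56.5] longdeg 88.7 z 125.3
t 13.28 pos [ 0.586  -0.0493  0.1229] ydeg -1.36 zax [ 0. -0. -1.] w 0.032
 shift [0.0046 0.0173 0.3895] rows>= 2
 turn [ 0.      0.0001 -0.0004] rows>= 1
```

servo_tool(
  steps=[
    [0, 0.0125, 0, 0, 0, -0.0004, 10],
    [0, 0, 0.12, 0, 0, 0, 10],
    [0, 0, 0.13, 0, 0, 0, 10],
    [0, 0, 0.08, 0, 0, 0, 10],
    [0, 0, 0.04, 0, 0, 0, 10],
    [0, 0, 0.021, 0, 0, 0, 10],
    [0, 0, 0, 0, 0, 0, 10],
    [0, 0, 0, 0, 0, 0, 10],
    [0, 0, 0, 0, 0, 0, 10],
  ],
)

```text
time_s: 14.03
eef_pos: [0.5897, -0.0483, 0.0449]
eef_rot: [2.242, 2.199, 0.001]
ft_force: [1.5, 0.2, -0.2]
width: 0.0319
grip_force: 29.9
```

servo_tool(
  steps=[
    [0, 0, 0.003, 0, 0, 0, 10],
    [0, 0, 0, 0, 0, 0, 10],
    [0, 0, 0, 0, 0, 0, 70],
    [0, 0, 0, 0, 0, 0, 80],
    [0, 0, 0, 0, 0, 0, 100],
    [0, 0, -0.1, 0, 0, 0, 100],
    [0, 0, -0.15, 0, 0, 0, 100],
    [0, 0, -0.2, 0, 0, 0, 100],
    [0, 0, 0, 0, 0, 0, 100],
    [0, 0, 0, 0, 0, 0, 100],
    [0, 0, 0, 0, 0, 0, 100],
  ],
)

```text
time_s: 14.95
eef_pos: [0.589, -0.0475, 0.1334]
eef_rot: [-2.242, -2.201, -0.001]
ft_force: [-0.0, 0.5, 0.4]
width: 0.085
grip_force: 0.0
```

Run:
```python
from h import *
im,d,P=cloud('wrist')
print('blue');rects(im,P,blue(im))
z=P[...,2]*1000;box=(P[...,0]>.5)&(P[...,0]<.65)&(P[...,1]>-.2)&(P[...,1]<.08)
print('pins');rects(im,P,box&(z>64)&(z<85),8)
left=(P[...,0]<.53)&(P[...,0]>.33)&(P[...,1]>-.3)&(P[...,1]<.1);hsv=cv2.cvtColor(im,cv2.COLOR_RGB2HSV)
rects(im,P,left&(hsv[...,1]<70)&(z>3)&(z<15))
goto(.4305,-.090,.14,7)
```

```text
blue
px [257 191] n 2519 ctr [589.7 -46.5] sz [32.4 55.2] longdeg 90.2 z 46.4
px [394 381] n 69 ctr [ 812. -389.] sz [ 9.9 22.3] longdeg 169.3 z 10.8
pins
px [256 150] n 107 ctr [590.6  -6.8] sz [7.5 7.7] longdeg 177.4 z 73.5
px [256 254] n 109 ctr [588.4 -90. ] sz [6.6 8.1] longdeg 14.2 z 72.3
px [255 308] n 275 ctr [ 587.3 -148.1] sz [15.2 15.5] longdeg 94.8 z 72.8
px [112 214] n 3090 ctr [431.3 -89.6] sz [ 51.9 116.5] longdeg 97.5 z 8.5
t 15.0 pos [ 0.5885 -0.0475  0.1327] ydeg -1.07 zax [-0.001  0.    -1.   ] w 0.0853
 shift [-0.2273 -0.7861 -0.0355] rows>= 5
 turn [-0.0002 -0.0001 -0.0224] rows>= 2
```

servo_tool(
  steps=[
    [-0.038, -0.131, -0.006, 0, 0, 0, 100],
    [-0.038, -0.131, -0.006, 0, 0, 0, 100],
    [-0.038, -0.131, -0.006, 0, 0, 0, 100],
    [-0.038, -0.131, -0.006, 0, 0, 0, 100],
    [-0.038, -0.131, -0.006, 0, 0, 0, 100],
    [-0.038, -0.131, -0.006, 0, 0, 0, 100],
    [0, 0, 0, 0, 0, -0.012, 100],
    [0, 0, 0, 0, 0, -0.011, 100],
    [0, 0, 0, 0, 0, 0, 100],
    [0, 0, 0, 0, 0, 0, 100],
    [0, 0, 0, 0, 0, 0, 100],
  ],
)

```text
time_s: 15.92
eef_pos: [0.4309, -0.0905, 0.1402]
eef_rot: [-2.08, -2.354, 0.001]
ft_force: [-0.2, -0.2, -0.0]
width: 0.0856
grip_force: 0.0
```

```bash
cat >> h.py <<'E'
def plate(lo,hi,x0,x1,y0,y1):
    im,d,P=cloud('wrist');z=P[...,2]*1000;hsv=cv2.cvtColor(im,cv2.COLOR_RGB2HSV)
    b=(P[...,0]>x0)&(P[...,0]<x1)&(P[...,1]>y0)&(P[...,1]<y1)
    rects(im,P,b&(hsv[...,1]<70)&(z>lo)&(z<hi),30)
    return im,P,z,b
E
python3 - <<'E'
from h import *
im,P,z,b=plate(3,14,.33,.53,-.3,.1)
rects(im,P,b&(z>32)&(z<44))
goto(.4305,-.090,.014,7.3)
E
```

```text
px [256 170] n 4594 ctr [430.9 -88.9] sz [ 50.4 116. ] longdeg 97.3 z 8.3
px [346 221] n 107 ctr [ 529.1 -121.7] sz [ 1.6 50.4] longdeg 89.8 z 9.7
px [256 186] n 1021 ctr [431.  -89.5] sz [26.  30.4] longdeg 96.4 z 38.2
t 15.97 pos [ 0.431  -0.0904  0.1403] ydeg 7.09 zax [-0.001 -0.    -1.   ] w 0.0855
 shift [ 0.0025 -0.0015  0.6313] rows>= 4
 turn [-0.0002  0.     -0.0006] rows>= 1
```

servo_tool(
  steps=[
    [0.006, 0, 0.16, 0, 0, -0.0005, 100],
    [0, 0, 0.18, 0, 0, 0, 100],
    [0, 0, 0.16, 0, 0, 0, 100],
    [0, 0, 0.08, 0, 0, 0, 100],
    [0, 0, 0.05, 0, 0, 0, 100],
    [0, 0, 0, 0, 0, 0, 60],
    [0, 0, 0, 0, 0, 0, 30],
    [0, 0, 0, 0, 0, 0, 5],
    [0, 0, 0, 0, 0, 0, 5],
    [0, 0, 0, 0, 0, 0, 5],
    [0, 0, 0, 0, 0, 0, 5],
    [0, 0, 0, 0, 0, 0, 5],
  ],
  newtons=60,
)

```text
time_s: 16.97
eef_pos: [0.4314, -0.0893, 0.0156]
eef_rot: [2.073, 2.359, 0.002]
ft_force: [-0.9, 0.1, 6.9]
width: 0.0247
grip_force: 59.3
```

servo_tool(
  steps=[
    [0, 0, 0, 0, 0, 0, 5],
    [0, 0, 0, 0, 0, 0, 5],
    [0, 0, 0, 0, 0, 0, 5],
    [0, 0, -0.05, 0, 0, 0, 5],
    [0, 0, -0.15, 0, 0, 0, 5],
    [0, 0, -0.2, 0, 0, 0, 5],
    [0, 0, -0.15, 0, 0, 0, 5],
    [0, 0, 0, 0, 0, 0, 5],
    [0, 0, 0, 0, 0, 0.011, 5],
    [0, 0, 0, 0, 0, 0.012, 5],
    [0, 0, 0, 0, 0, 0, 5],
  ],
)

```text
time_s: 17.88
eef_pos: [0.4308, -0.0888, 0.1249]
eef_rot: [2.242, 2.2, 0.001]
ft_force: [0.8, 0.2, -1.1]
width: 0.025
grip_force: 59.9
```

Run:
```python
from h import *
goto(.5895,-.0485,.13,-1.2)
```

```text
t 17.88 pos [ 0.4308 -0.0888  0.1249] ydeg -1.08 zax [ 0.  0. -1.] w 0.025
 shift [ 0.2165  0.7897 -0.0251] rows>= 5
 turn [ 0.0001 -0.0001  0.0003] rows>= 1
```

servo_tool(
  steps=[
    [0.036, 0.131, -0.004, 0, 0, 0, 5],
    [0.036, 0.131, -0.004, 0, 0, 0, 5],
    [0.036, 0.131, -0.004, 0, 0, 0, 5],
    [0.036, 0.131, -0.004, 0, 0, 0, 5],
    [0.036, 0.131, -0.004, 0, 0, 0, 5],
    [0.036, 0.131, -0.004, 0, 0, 0, 5],
    [0, 0, 0, 0, 0, 0, 5],
    [0, 0, 0, 0, 0, 0, 5],
    [0, 0, 0, 0, 0, 0, 5],
    [0, 0, 0, 0, 0, 0, 5],
  ],
)

```text
time_s: 18.72
eef_pos: [0.5875, -0.0491, 0.1293]
eef_rot: [-2.238, -2.203, 0.001]
ft_force: [-0.2, -0.0, -2.1]
width: 0.025
grip_force: 60.0
```

Run:
```python
from h import *
im,P,z,b=plate(108,135,.5,.7,-.2,.1)
rects(im,P,b&(z>64)&(z<85),15)
save('w3',im)
goto(.5895,-.0485,.1,-1.2)
```

```text
px [400  10] n 1316 ctr [670.   82.6] sz [ 9.7 36.2] longdeg 8.1 z 123.3
px [256 182] n 8482 ctr [588.5 -20.5] sz [50.4 59.6] longdeg 89.1 z 121.9
px [256 304] n 1302 ctr [587.5 -96.4] sz [22.7 43. ] longdeg 0.6 z 121.8
px [365  25] n 466 ctr [668.4  81.2] sz [10.5 36.3] longdeg 163.6 z 75.3
px [257 317] n 43 ctr [ 587.3 -153.3] sz [ 5.1 12.4] longdeg 0.7 z 73.2
t 18.77 pos [ 0.5877 -0.049   0.1295] ydeg -0.93 zax [-0.001  0.    -1.   ] w 0.0245
 shift [0.0028 0.0092 0.1474] rows>= 1
 turn [-0.0001 -0.      0.0008] rows>= 1
```

View pics/w3.png

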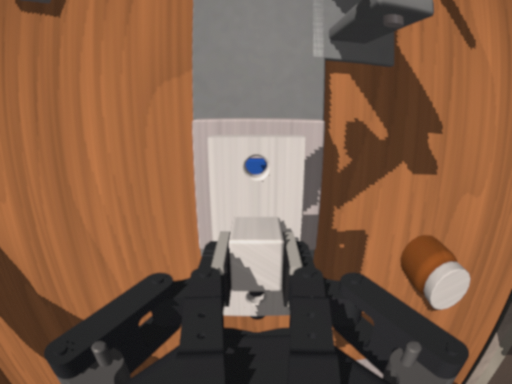

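Image 3: the plate is held level, its +y hole at (256,166) right over the nest area. Now a small alignment and descent.

servo_tool(
  steps=[
    [0.002, 0.007, 0, 0, 0, 0.0012, 5],
    [0, 0, 0.06, 0, 0, 0, 5],
    [0, 0, 0.06, 0, 0, 0, 5],
    [0, 0, 0.03, 0, 0, 0, 5],
    [0, 0, 0.02, 0, 0, 0, 5],
    [0, 0, 0.02, 0, 0, 0, 5],
    [0, 0, 0.02, 0, 0, 0, 5],
    [0, 0, 0.02, 0, 0, 0, 5],
    [0, 0, 0, 0, 0, 0, 5],
    [0, 0, 0, 0, 0, 0, 5],
  ],
)

```text
time_s: 19.6
eef_pos: [0.5901, -0.0483, 0.0834]
eef_rot: [-2.247, -2.195, 0.0]
ft_force: [-0.1, 0.3, -2.2]
width: 0.0248
grip_force: 59.9
```

servo_tool(
  steps=[
    [-0.001, -0.002, 0.02, 0, 0, 0, 5],
    [0, 0, 0.02, 0, 0, 0, 5],
    [0, 0, 0.02, 0, 0, 0, 5],
    [0, 0, 0.02, 0, 0, 0, 5],
    [0, 0, 0.015, 0, 0, 0, 5],
    [0, 0, 0.007, 0, 0, 0, 5],
    [0, 0, 0, 0, 0, 0, 5],
    [0, 0, 0, 0, 0, 0, 5],
    [0, 0, 0, 0, 0, 0, 5],
  ],
)

```text
time_s: 20.35
eef_pos: [0.5899, -0.0485, 0.0632]
eef_rot: [2.247, 2.195, 0.0]
ft_force: [1.2, -0.3, -2.3]
width: 0.0251
grip_force: 59.9
```

servo_tool(
  steps=[
    [0, 0, 0.006, 0, 0, 0, 5],
    [0, 0, 0, 0, 0, 0, 5],
    [0, 0, 0, 0, 0, 0, 50],
    [0, 0, 0, 0, 0, 0, 70],
    [0, 0, 0, 0, 0, 0, 100],
    [0, 0, 0, 0, 0, 0, 100],
    [0, 0, -0.1, 0, 0, 0, 100],
    [0, 0, -0.15, 0, 0, 0, 100],
    [0, 0, -0.2, 0, 0, 0, 100],
    [0, 0, 0, 0, 0, 0, 100],
    [0, 0, 0, 0, 0, 0, 100],
    [0, 0, 0, 0, 0, 0, 100],
  ],
)

```text
time_s: 21.35
eef_pos: [0.5897, -0.0481, 0.1518]
eef_rot: [-2.247, -2.196, -0.001]
ft_force: [-0.2, -0.0, 0.4]
width: 0.0851
grip_force: 0.0
```

Run:
```python
from h import *
im,P,z,b=plate(44,64,.5,.7,-.14,.1)
rects(im,P,b&(z>66)&(z<73),15)
rects(im,P,b&(z>74)&(z<95),15)
im,P,z,b=plate(66,78,.5,.7,-.2,-.1)
hw=(P[...,0]>.55)&(P[...,0]<.63)&(P[...,1]>-.11)&(P[...,1]<.01)&(z>50)&(z<60)
q=P[hw];A=np.c_[q[:,:2]-q[:,:2].mean(0),np.ones(len(q))];print(len(q),np.linalg.lstsq(A,q[:,2],rcond=None)[0])
goto(.588,-.148,.17,-1.2)
```

```text
px [343  36] n 260 ctr [668.1  81.2] sz [ 9.7 36. ] longdeg 163.0 z 54.1
px [256 181] n 5773 ctr [590.3 -48.6] sz [ 50.5 116.8] longdeg 88.8 z 54.3
px [349  33] n 108 ctr [667.3  81. ] sz [ 9.5 34.3] longdeg 161.1 z 69.4
px [256 142] n 21 ctr [591.2  -4.6] sz [3.  7.3] longdeg 160.6 z 72.0
px [256 179] n 69 ctr [590.4 -33.8] sz [ 2.2 25.3] longdeg 1.7 z 69.7
px [255 241] n 45 ctr [588.2 -89.1] sz [5.  8.1] longdeg 14.9 z 70.0
px [352  28] n 331 ctr [667.9  81.1] sz [10.2 35.7] longdeg 161.2 z 83.9
px [255 146] n 38 ctr [590.2  -6.7] sz [5.8 5.9] longdeg 55.1 z 74.9
px [257 200] n 1353 ctr [590.7 -48.2] sz [25.8 30. ] longdeg 88.4 z 84.2
px [255 245] n 21 ctr [588.7 -89.9] sz [3.8 6. ] longdeg 3.7 z 74.8
px [256 296] n 163 ctr [ 587.4 -146.8] sz [11.3 12.3] longdeg 88.4 z 72.8
5680 [-2.22427537e-03 -9.65365363e-05  5.43560641e-02]
t 21.45 pos [ 0.5891 -0.0481  0.1508] ydeg -1.33 zax [-0.002  0.    -1.   ] w 0.0852
 shift [-0.4995  0.0061 -0.096 ] rows>= 3
 turn [-0.0003 -0.     -0.0004] rows>= 1
```

servo_tool(
  steps=[
    [-0.125, 0.0, 0, 0, 0, 0, 100],
    [-0.125, 0, 0, 0, 0, 0, 100],
    [-0.125, 0, 0, 0, 0, 0, 100],
    [-0.125, -0.004, 0, 0, 0, 0, 100],
    [0, 0, 0, 0, 0, 0, 60],
    [0, 0, 0, 0, 0, 0, 60],
    [0, 0, 0.1, 0, 0, 0, 60],
    [0, 0, 0.15, 0, 0, 0, 60],
    [0, 0, 0.15, 0, 0, 0, 60],
    [0, 0, 0.08, 0, 0, 0, 60],
    [0, 0, 0.045, 0, 0, 0, 60],
    [0, 0, 0, 0, 0, 0, 60],
  ],
)

```text
time_s: 22.45
eef_pos: [0.5854, -0.1469, 0.0445]
eef_rot: [-2.243, -2.194, 0.003]
ft_force: [0.3, 0.4, -0.1]
width: 0.0509
grip_force: 0.0
```

servo_tool(
  steps=[
    [0, 0, 0, 0, 0, 0, 0],
    [0, 0, 0, 0, 0, 0, 0],
    [0, 0, 0, 0, 0, 0, 0],
    [0, 0, 0, 0, 0, 0, 0],
    [0, 0, 0, 0, 0, 0, 0],
    [0, 0, 0, 0, 0, 0, 0],
  ],
  newtons=40,
)

```text
time_s: 22.95
eef_pos: [0.5867, -0.1486, 0.0482]
eef_rot: [2.247, 2.195, 0.001]
ft_force: [-3.3, 0.3, 6.0]
width: 0.0147
grip_force: 39.2
```

Run:
```python
from h import *
y=manip.get_obs()['eef_pos']
goto(y[0]+.161*.024,y[1]+.161,y[2])
```

```text
t 22.95 pos [ 0.5867 -0.1486  0.0482] ydeg -1.35 zax [ 0.001  0.    -1.   ] w 0.0147
 shift [8.052e-01 3.000e-04 1.000e-04] rows>= 5
```

servo_tool(
  steps=[
    [0.03, 0, 0, 0, 0, 0, 0],
    [0.06, 0, 0, 0, 0, 0, 0],
    [0.08, 0, 0, 0, 0, 0, 0],
    [0.08, 0, 0, 0, 0, 0, 0],
    [0.08, 0, 0, 0, 0, 0, 0],
    [0.08, 0, 0, 0, 0, 0, 0],
    [0.08, 0, 0, 0, 0, 0, 0],
    [0.08, 0, 0, 0, 0, 0, 0],
    [0.08, 0, 0, 0, 0, 0, 0],
    [0.07, 0, 0, 0, 0, 0, 0],
    [0.045, 0, 0, 0, 0, 0, 0],
    [0.02, 0, 0, 0, 0, 0, 0],
  ],
)

```text
time_s: 23.95
eef_pos: [0.5901, 0.0105, 0.0482]
eef_rot: [-2.245, -2.197, -0.002]
ft_force: [-7.6, -14.7, 11.1]
width: 0.0144
grip_force: 40.5
```

servo_tool(
  steps=[
    [0.01, 0, 0, 0, 0, 0, 0],
    [0.01, 0, 0, 0, 0, 0, 0],
    [0, 0, 0, 0, 0, 0, 0],
    [0, 0, 0, 0, 0, 0, 0],
    [0, 0, 0, 0, 0, 0, 0],
    [0, 0, 0, 0, 0, 0, 0],
  ],
)

```text
time_s: 24.45
eef_pos: [0.5901, 0.0104, 0.0482]
eef_rot: [2.248, 2.192, -0.002]
ft_force: [-4.7, -7.7, 9.3]
width: 0.0141
grip_force: 40.2
```

servo_tool(
  steps=[
    [0, 0, 0, 0, 0, 0, 60],
    [0, 0, 0, 0, 0, 0, 60],
    [0, 0, 0, 0, 0, 0, 60],
    [0, 0, -0.1, 0, 0, 0, 60],
    [-0.05, 0, -0.2, 0, 0, 0, 60],
    [-0.05, 0, -0.2, 0, 0, 0, 60],
    [-0.05, 0, -0.2, 0, 0, 0, 60],
    [-0.05, 0, -0.2, 0, 0, 0, 60],
    [-0.05, 0, -0.2, 0, 0, 0, 60],
    [0, 0, 0, 0, 0, 0, 60],
    [0, 0, 0, 0, 0, 0, 60],
    [0, 0, 0, 0, 0, 0, 60],
  ],
)

```text
time_s: 25.45
eef_pos: [0.5891, -0.0364, 0.2666]
eef_rot: [-2.246, -2.196, -0.001]
ft_force: [-0.2, 0.3, -0.1]
width: 0.0512
grip_force: 0.0
```

Run:
```python
from h import *
im,d,P=cloud('wrist');save('w4',im);z=P[...,2]*1000
b=(P[...,0]>.45)&(P[...,0]<.72)&(P[...,1]>-.0)&(P[...,1]<.25)
rects(im,P,b&(z>66)&(z<76),8);print();rects(im,P,b&(z>50)&(z<60),20)
dark=im.max(2)<45
print();rects(im,P,b&dark&(z>120),20)
np.savez('/tmp/w4',im=im,P=P)
```

```text
px [256   4] n 36 ctr [593.3 151.3] sz [6.3 7.8] longdeg 53.1 z 72.9
px [257  50] n 33 ctr [593.3  95.4] sz [ 1.3 24.7] longdeg 179.4 z 70.8
px [314  61] n 33 ctr [658.1  82.3] sz [ 8.7 19.1] longdeg 144.9 z 72.7
px [256  74] n 33 ctr [591.5  67.6] sz [6.7 6.7] longdeg 88.8 z 74.0
px [256 125] n 159 ctr [590.9  10.1] sz [14.7 15.1] longdeg 88.8 z 73.2

px [244   4] n 151 ctr [580.3 156. ] sz [12.6 21.2] longdeg 177.7 z 54.4
px [270   4] n 175 ctr [607.5 153.4] sz [16.6 23.3] longdeg 179.9 z 54.1
px [256  65] n 1769 ctr [592.5  87.1] sz [50.4 67.5] longdeg 88.8 z 54.3

px [132  18] n 2299 ctr [498.6 108.6] sz [30.5 35.1] longdeg 175.1 z 199.8
px [246  30] n 437 ctr [585.7 101.2] sz [ 1.6 39.2] longdeg 178.3 z 154.1
px [259  38] n 91 ctr [596.7  95.9] sz [ 3.1 17.9] longdeg 176.0 z 137.5
```

View pics/w4.png

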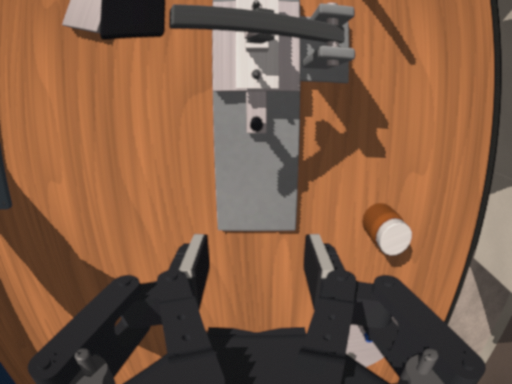

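Image 4 shows the carriage fully in: the post is at (257,124) and the pins are either side of the lever. The pad is at (132,18), near the benchblock. Next I'll close the fingers and go over the pad.

Run:
```python
from h import *
goto(.500,.1115,.225,-1.3)
```

```text
t 25.5 pos [ 0.5888 -0.0362  0.2658] ydeg -1.27 zax [-0.002  0.001 -1.   ] w 0.0511
 shift [ 0.7283 -0.4598  0.2055] rows>= 5
 turn [-0.0003 -0.0001  0.0001] rows>= 1
```

servo_tool(
  steps=[
    [0.1, -0.065, 0, 0, 0, 0, 0],
    [0.1, -0.065, 0, 0, 0, 0, 0],
    [0.1, -0.065, 0, 0, 0, 0, 0],
    [0.1, -0.065, 0, 0, 0, 0, 0],
    [0.1, -0.065, 0, 0, 0, 0, 0],
    [0.1, -0.065, 0, 0, 0, 0, 0],
    [0.128, -0.07, 0, 0, 0, 0, 0],
    [0, 0, 0.1, 0, 0, 0, 0],
    [0, 0, 0.07, 0, 0, 0, 0],
    [0, 0, 0.035, 0, 0, 0, 0],
    [0, 0, 0, 0, 0, 0, 0],
    [0, 0, 0, 0, 0, 0, 0],
  ],
)

```text
time_s: 26.5
eef_pos: [0.5004, 0.1101, 0.2254]
eef_rot: [-2.248, -2.194, 0.003]
ft_force: [0.1, -0.7, 0.6]
width: 0.0001
grip_force: 0.0
```

Run:
```python
from h import *
im,d,P=cloud('wrist');z=P[...,2]*1000
b=(P[...,0]>.45)&(P[...,0]<.72)&(P[...,1]>-.0)&(P[...,1]<.25)
print(im.shape);rects(im,P,b&(im.max(2)<45)&(z>150)&(z<215),20)
cv2.imwrite('pics/w5.png',im[...,::-1])
im,d,P=cloud('scene');cv2.imwrite('pics/s5.png',cv2.resize(im[100:260,200:360,::-1],None,fx=3.7,fy=3.7))
goto(.5,.1115,.2)
```

```text
(384, 512, 3)
px [254 216] n 3116 ctr [496.3 113.9] sz [31.2 39.5] longdeg 174.7 z 200.1
t 26.6 pos [0.5011 0.1099 0.2263] ydeg -1.39 zax [ 0. -0. -1.] w 0.0
 shift [ 0.0078 -0.0056  0.1313] rows>= 1
```

View pics/w5.png

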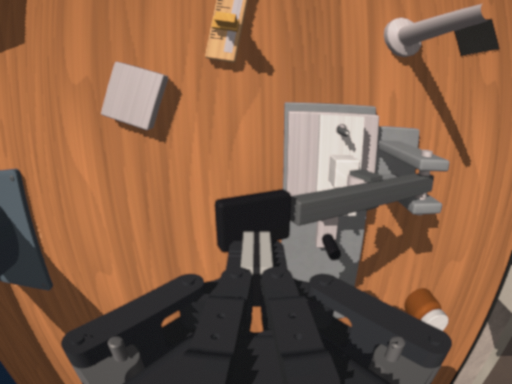

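Image 5: closed fingertips at (256,240) are on the pad, with the block and scale clear. Now I'll press down along the arc.

servo_tool(
  steps=[
    [0.008, -0.004, 0.06, 0, 0, 0, 0],
    [0, 0, 0.04, 0, 0, 0, 0],
    [0, 0, 0.02, 0, 0, 0, 0],
    [0, 0, 0.0, 0, 0, 0, 0],
    [0, 0, 0.0, 0, 0, 0, 0],
  ],
)

```text
time_s: 27.02
eef_pos: [0.5003, 0.1118, 0.2023]
eef_rot: [2.247, 2.195, 0.001]
ft_force: [0.0, 0.9, 3.0]
width: 0.0
grip_force: 1.4
```

servo_tool(
  steps=[
    [0, 0, 0.01, 0, 0, 0, 0],
    [0, 0, 0.01, 0, 0, 0, 0],
    [0, 0, 0.01, 0, 0, 0, 0],
    [0, 0, 0, 0, 0, 0, 0],
  ],
)

```text
time_s: 27.35
eef_pos: [0.4998, 0.1119, 0.1957]
eef_rot: [2.247, 2.195, -0.0]
ft_force: [-0.3, 0.3, 2.2]
width: 0.0002
grip_force: 1.4
```

servo_tool(
  steps=[
    [0, -0.02, 0.04, 0, 0, 0, 0],
    [0, -0.02, 0.04, 0, 0, 0, 0],
    [0, -0.016, 0.04, 0, 0, 0, 0],
    [0, -0.014, 0.04, 0, 0, 0, 0],
    [0, 0, 0, 0, 0, 0, 0],
  ],
)

```text
time_s: 27.77
eef_pos: [0.4849, 0.1123, 0.1625]
eef_rot: [-2.247, -2.195, 0.003]
ft_force: [2.9, 0.1, 3.1]
width: 0.0002
grip_force: 1.8
```

servo_tool(
  steps=[
    [0, -0.01, 0.03, 0, 0, 0, 0],
    [0, -0.006, 0.03, 0, 0, 0, 0],
    [0, -0.003, 0.015, 0, 0, 0, 0],
    [0, 0, 0, 0, 0, 0, 0],
  ],
)

```text
time_s: 28.1
eef_pos: [0.4816, 0.1123, 0.1483]
eef_rot: [-2.247, -2.195, 0.002]
ft_force: [0.1, -0.2, 4.8]
width: 0.0
grip_force: 2.0
```

servo_tool(
  steps=[
    [0, -0.002, 0.01, 0, 0, 0, 0],
    [0, -0.002, 0.01, 0, 0, 0, 0],
    [0, 0, 0, 0, 0, 0, 0],
  ],
)

```text
time_s: 28.35
eef_pos: [0.481, 0.1123, 0.1447]
eef_rot: [-2.247, -2.195, 0.001]
ft_force: [-0.1, 0.8, 5.3]
width: 0.0003
grip_force: 2.1
```

servo_tool(
  steps=[
    [0, -0.001, 0.01, 0, 0, 0, 0],
    [0, 0, 0, 0, 0, 0, 0],
    [0, 0, 0, 0, 0, 0, 0],
  ],
)

```text
time_s: 28.6
eef_pos: [0.4807, 0.1124, 0.1429]
eef_rot: [-2.247, -2.195, 0.001]
ft_force: [-1.1, 0.4, 4.4]
width: -0.0002
grip_force: 2.1
```

servo_tool(
  steps=[
    [0, -0.001, 0.01, 0, 0, 0, 0],
    [0, 0, 0, 0, 0, 0, 0],
    [0, 0, 0, 0, 0, 0, 0],
  ],
)

```text
time_s: 28.85
eef_pos: [0.4805, 0.1124, 0.1409]
eef_rot: [-2.247, -2.195, 0.001]
ft_force: [-2.2, -0.3, 4.8]
width: -0.0003
grip_force: 2.2
```

servo_tool(
  steps=[
    [0, -0.001, 0.01, 0, 0, 0, 0],
    [0, 0, 0, 0, 0, 0, 0],
    [0, 0, 0, 0, 0, 0, 0],
  ],
)

```text
time_s: 29.1
eef_pos: [0.4804, 0.1124, 0.1389]
eef_rot: [-2.247, -2.195, 0.001]
ft_force: [-2.3, 1.0, 4.9]
width: 0.0003
grip_force: 2.2
```

servo_tool(
  steps=[
    [0, 0, 0.006, 0, 0, 0, 0],
    [0, 0, 0, 0, 0, 0, 0],
    [0, 0, 0, 0, 0, 0, 0],
  ],
)

```text
time_s: 29.35
eef_pos: [0.4805, 0.1124, 0.1377]
eef_rot: [-2.247, -2.195, 0.0]
ft_force: [-3.0, -0.3, 4.9]
width: 0.0002
grip_force: 2.2
```

servo_tool(
  steps=[
    [0, 0, 0.006, 0, 0, 0, 0],
    [0, 0, 0, 0, 0, 0, 0],
    [0, 0, 0, 0, 0, 0, 0],
  ],
)

```text
time_s: 29.6
eef_pos: [0.4806, 0.1124, 0.1365]
eef_rot: [-2.247, -2.195, 0.0]
ft_force: [-3.4, 0.5, 5.2]
width: -0.0002
grip_force: 2.3
```

servo_tool(
  steps=[
    [0, 0, 0.006, 0, 0, 0, 0],
    [0, 0, 0, 0, 0, 0, 0],
    [0, 0, 0, 0, 0, 0, 0],
  ],
)

```text
time_s: 29.85
eef_pos: [0.4807, 0.1124, 0.1353]
eef_rot: [-2.247, -2.195, 0.0]
ft_force: [-2.9, 0.1, 5.1]
width: 0.0
grip_force: 2.3
```

servo_tool(
  steps=[
    [0, -0.001, 0.006, 0, 0, 0, 0],
    [0, 0, 0, 0, 0, 0, 0],
    [0, 0, 0, 0, 0, 0, 0],
  ],
)

```text
time_s: 30.1
eef_pos: [0.4806, 0.1124, 0.1344]
eef_rot: [-2.247, -2.195, -0.001]
ft_force: [-3.6, 0.2, 9.9]
width: 0.0003
grip_force: 4.4
```

servo_tool(
  steps=[
    [0, 0, 0.006, 0, 0, 0, 0],
    [0, 0, 0, 0, 0, 0, 0],
    [0, 0, 0, 0, 0, 0, 0],
  ],
)

```text
time_s: 30.35
eef_pos: [0.4805, 0.1124, 0.1336]
eef_rot: [-2.247, -2.195, -0.001]
ft_force: [-6.4, -0.1, 16.2]
width: 0.0001
grip_force: 8.0
```

servo_tool(
  steps=[
    [0, 0, 0, 0, 0, 0, 0],
    [0, 0, 0, 0, 0, 0, 0],
    [0, 0, 0, 0, 0, 0, 0],
    [0, 0, 0, 0, 0, 0, 0],
    [0, 0, 0, 0, 0, 0, 0],
    [0, 0, 0, 0, 0, 0, 0],
  ],
)

```text
time_s: 30.85
eef_pos: [0.4805, 0.1124, 0.1336]
eef_rot: [-2.247, -2.195, -0.001]
ft_force: [-5.4, 0.1, 15.9]
width: -0.0002
grip_force: 7.9
```

Run:
```python
from h import *
im,d,P=cloud('wrist');z=P[...,2]*1000
# lever beam top profile: points near y of the lever line, between pad and hinge
x=P[...,0];y=P[...,1]-.1105+.0227*(x-.59)
m=(x>.53)&(x<.63)&(abs(y)<.006)&(z>100)&(z<170)
q=P[m];print(len(q),np.degrees(np.arctan(np.polyfit(q[:,0],q[:,2],1)[0])))
w=np.load('/tmp/w4.npz');P=w['P'];x=P[...,0];z=P[...,2]*1000;y=P[...,1]-.1105+.0227*(x-.59)
m=(x>.53)&(x<.63)&(abs(y)<.006)&(z>100)&(z<210);q=P[m];print(len(q),np.degrees(np.arctan(np.polyfit(q[:,0],q[:,2],1)[0])))
print(manip.get_obs()['ft_force'])
```

```text
2119 -5.116277657931386
1651 -25.990989852078982
[-5.46118272 -0.46182289 17.07339908]
```

servo_tool(
  steps=[
    [0, 0, -0.03, 0, 0, 0, 0],
    [0, 0.006, -0.05, 0, 0, 0, 0],
    [0, 0.014, -0.06, 0, 0, 0, 0],
    [0, 0.02, -0.06, 0, 0, 0, 0],
    [0, 0.025, -0.06, 0, 0, 0, 0],
    [0, 0.03, -0.06, 0, 0, 0, 0],
    [0, 0.0, -0.06, 0, 0, 0, 0],
    [0, 0.0, -0.08, 0, 0, 0, 0],
    [0, 0, -0.1, 0, 0, 0, 0],
    [0, 0, 0, 0, 0, 0, 0],
  ],
)

```text
time_s: 31.73
eef_pos: [0.5015, 0.1117, 0.2478]
eef_rot: [2.246, 2.193, 0.007]
ft_force: [1.1, 0.4, -0.6]
width: 0.0001
grip_force: 0.0
```

The camera gives 20.9° of lever travel and the arc of the fingertips 20.4°, so I'll aim for about 20.5°. Next is the scale.

servo_tool(
  steps=[
    [0.15, -0.02, 0, 0, 0, 0, 60],
    [0.15, -0.02, 0, 0, 0, 0, 60],
    [0.15, -0.02, 0, 0, 0, 0, 60],
    [0.15, -0.02, 0, 0, 0, 0, 60],
    [0.15, 0, 0, 0, 0, 0, 60],
    [0, 0, 0, 0, 0, 0, 60],
    [0, 0, 0, 0, 0, 0, 60],
    [0, 0, 0, 0, 0, 0, 60],
    [0, 0, 0, 0, 0, 0, 60],
  ],
)

```text
time_s: 32.48
eef_pos: [0.4873, 0.2608, 0.2448]
eef_rot: [2.249, 2.193, -0.0]
ft_force: [-0.4, 0.1, -0.2]
width: 0.0513
grip_force: 0.0
```

Run:
```python
from h import *
im,d,P=cloud('wrist');z=P[...,2]*1000;np.savez('/tmp/w6',im=im,P=P)
b=(P[...,0]>.40)&(P[...,0]<.58)&(P[...,1]>.2)&(P[...,1]<.45)
print('scale');rects(im,P,b&(z>9)&(z<19),40)
print('carr');rects(im,P,b&(z>19.5)&(z<30),10)
print('fin');rects(im,P,b&(z>48)&(z<60),10)
v,u=np.where(b);cr=im[max(v.min()-10,0):v.max()+10,max(u.min()-10,0):u.max()+10]
print(v.min(),u.min(),cr.shape);s=min(780/cr.shape[1],580/cr.shape[0]);save('w6',cv2.resize(cr,None,fx=s,fy=s,interpolation=cv2.INTER_CUBIC));print(s)
goto(.48,.265,.1)
```

```text
scale
px [248 108] n 3424 ctr [477.7 318.1] sz [ 36.9 170.3] longdeg 78.2 z 14.5
carr
px [238 144] n 119 ctr [469.4 279.2] sz [13.9 29.7] longdeg 178.9 z 25.7
fin
px [242 152] n 189 ctr [472.1 276.1] sz [10.6 22.1] longdeg 166.9 z 55.7
0 0 (384, 512, 3)
1.5104166666666667
t 32.53 pos [0.4873 0.2608 0.2449] ydeg -1.47 zax [ 0. -0. -1.] w 0.0512
 shift [ 0.0203 -0.0375  0.7247] rows>= 4
```

View pics/w6.png

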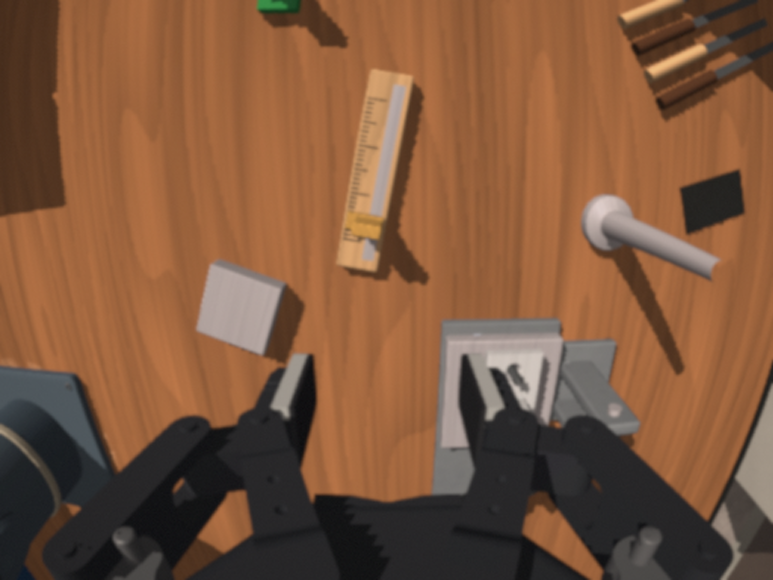

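Image 6 (crop scale 1.51): the wooden scale runs from (358,268) at 0 to (390,70), with the brass marker at (367,224) reading about 4.4°. I'll pinch the fin across the scale.

Run:
```python
from h import *
goto(.4721,.2761,.1,-12)
```

```text
t 32.53 pos [0.4873 0.2608 0.2449] ydeg -1.47 zax [ 0. -0. -1.] w 0.0512
 shift [ 0.0748 -0.0784  0.7247] rows>= 4
 turn [0.     0.     0.0293] rows>= 2
```

servo_tool(
  steps=[
    [0.025, -0.026, 0.12, 0, 0, 0, 60],
    [0.025, -0.026, 0.16, 0, 0, 0, 60],
    [0.025, -0.026, 0.16, 0, 0, 0, 60],
    [0, 0, 0.16, 0, 0, 0, 60],
    [0, 0, 0.1, 0, 0, 0.015, 60],
    [0, 0, 0.024, 0, 0, 0.015, 60],
    [0, 0, 0, 0, 0, 0, 60],
    [0, 0, 0, 0, 0, 0, 60],
    [0, 0, 0, 0, 0, 0, 60],
    [0, 0, 0, 0, 0, 0, 60],
  ],
)

```text
time_s: 33.37
eef_pos: [0.4725, 0.2776, 0.1011]
eef_rot: [2.442, 1.976, 0.003]
ft_force: [-0.2, 0.8, 0.6]
width: 0.0514
grip_force: 0.0
```

```bash
cat >> h.py <<'E'
def marker():
    im,d,P=cloud('wrist');z=P[...,2]*1000
    b=(P[...,0]>.40)&(P[...,0]<.58)&(P[...,1]>.2)&(P[...,1]<.45)
    print('scale');rects(im,P,b&(z>9)&(z<19),40)
    print('fin');rects(im,P,b&(z>50)&(z<60),10)
E
python3 - <<'E'
from h import *
marker()
goto(.4721,.2761,.034,-12)
E
```

```text
scale
px [251 128] n 8052 ctr [478.2 318. ] sz [ 36.6 168.6] longdeg 78.3 z 14.5
fin
px [255 215] n 501 ctr [472.5 276. ] sz [10.2 21.7] longdeg 168.7 z 55.7
t 33.42 pos [0.4723 0.2777 0.1011] ydeg -12.06 zax [ 0.001  0.001 -1.   ] w 0.0509
 shift [-8.500e-03  2.000e-04  3.352e-01] rows>= 2
 turn [ 0.0002 -0.0002 -0.0002] rows>= 1
```

servo_tool(
  steps=[
    [-0.008, 0, 0.1, 0, 0, 0, 60],
    [0, 0, 0.13, 0, 0, 0, 60],
    [0, 0, 0.07, 0, 0, 0, 60],
    [0, 0, 0.03, 0, 0, 0, 60],
    [0, 0, 0, 0, 0, 0, 30],
    [0, 0, 0, 0, 0, 0, 10],
    [0, 0, 0, 0, 0, 0, 10],
    [0, 0, 0, 0, 0, 0, 10],
    [0, 0, 0, 0, 0, 0, 10],
    [0, 0, 0, 0, 0, 0, 10],
  ],
  newtons=30,
)

```text
time_s: 34.25
eef_pos: [0.4717, 0.2763, 0.0352]
eef_rot: [-2.444, -1.974, -0.002]
ft_force: [-2.8, 0.4, 7.6]
width: 0.021
grip_force: 31.6
```

Run:
```python
from h import *
p=manip.get_obs()['eef_pos'];print(manip.get_obs()['grip_force'])
goto(p[0]+.0641*.2,p[1]+.0641*.98,p[2])
```

```text
31.595399379730225
t 34.25 pos [0.4717 0.2763 0.0352] ydeg -12.14 zax [ 0.001  0.001 -1.   ] w 0.021
 shift [ 0.3205 -0.0034  0.0004] rows>= 2
```

servo_tool(
  steps=[
    [0.02, 0, 0, 0, 0, 0, 10],
    [0.04, 0, 0, 0, 0, 0, 10],
    [0.05, -0.001, 0, 0, 0, 0, 10],
    [0.06, -0.001, 0, 0, 0, 0, 10],
    [0.06, -0.001, 0, 0, 0, 0, 10],
    [0.05, 0, 0, 0, 0, 0, 10],
    [0.03, 0, 0, 0, 0, 0, 10],
    [0.01, 0, 0, 0, 0, 0, 10],
    [0, 0, 0, 0, 0, 0, 10],
    [0, 0, 0, 0, 0, 0, 10],
    [0, 0, 0, 0, 0, 0, 10],
  ],
)

```text
time_s: 35.17
eef_pos: [0.4851, 0.3397, 0.0352]
eef_rot: [-2.443, -1.975, -0.004]
ft_force: [-1.0, 1.6, 5.4]
width: 0.0213
grip_force: 31.4
```

servo_tool(
  steps=[
    [0, 0, 0, 0, 0, 0, 50],
    [0, 0, 0, 0, 0, 0, 60],
    [0, 0, 0, 0, 0, 0, 60],
    [0, 0, -0.1, 0, 0, 0, 60],
    [0, 0, -0.2, 0, 0, 0, 60],
    [0, 0, -0.2, 0, 0, 0, 60],
    [0, 0, -0.2, 0, 0, 0, 60],
    [0, 0, -0.2, 0, 0, 0, 60],
    [0, 0, -0.1, 0, 0, 0, 60],
    [0, 0, 0, 0, 0, 0, 60],
    [0, 0, 0, 0, 0, 0, 60],
    [0, 0, 0, 0, 0, 0, 60],
  ],
)

```text
time_s: 36.17
eef_pos: [0.4837, 0.3387, 0.2332]
eef_rot: [-2.443, -1.974, 0.002]
ft_force: [0.4, -0.7, -0.5]
width: 0.0512
grip_force: 0.0
```

Run:
```python
from h import *
marker()
goto(.48,.30,.25)
```

```text
scale
px [255 172] n 3186 ctr [478.1 318.5] sz [ 36.2 167.7] longdeg 78.2 z 14.6
fin
px [258 166] n 197 ctr [485.6 339.4] sz [10.4 21.2] longdeg 168.2 z 55.8
t 36.22 pos [0.4835 0.3386 0.2328] ydeg -12.14 zax [-0.002 -0.001 -1.   ] w 0.0515
 shift [-0.1923  0.0231 -0.0858] rows>= 2
```

The marker stands at 82.0 mm, which is 20.5°. Now back to the post, passing above the lever.

Run:
```python
from h import *
goto(.589,-.01,.275,-1.3)
```

```text
t 36.22 pos [0.4835 0.3386 0.2328] ydeg -12.14 zax [-0.002 -0.001 -1.   ] w 0.0515
 shift [-1.5932  0.8817 -0.21  ] rows>= 10
 turn [-0.0003  0.0002 -0.0301] rows>= 2
```

servo_tool(
  steps=[
    [0, 0, -0.1, 0, 0, 0, 60],
    [0, 0, -0.11, 0, 0, 0, 60],
    [-0.16, 0.088, 0, 0, 0, 0, 60],
    [-0.16, 0.088, 0, 0, 0, 0, 60],
    [-0.16, 0.088, 0, 0, 0, 0, 60],
    [-0.16, 0.088, 0, 0, 0, 0, 60],
    [-0.16, 0.088, 0, 0, 0, 0, 60],
    [-0.16, 0.088, 0, 0, 0, 0, 60],
    [-0.16, 0.088, 0, 0, 0, 0, 60],
    [-0.16, 0.088, 0, 0, 0, 0, 60],
    [-0.16, 0.088, 0, 0, 0, 0, 60],
    [-0.153, 0.09, 0, 0, 0, 0, 60],
  ],
)

```text
time_s: 37.22
eef_pos: [0.5893, -0.0117, 0.2746]
eef_rot: [-2.443, -1.973, 0.003]
ft_force: [0.8, 0.5, 0.0]
width: 0.0512
grip_force: 0.0
```

servo_tool(
  steps=[
    [0, 0, 0, 0, 0, -0.015, 60],
    [0, 0, 0, 0, 0, -0.015, 60],
    [0, 0, 0, 0, 0, 0, 60],
    [0, 0, 0, 0, 0, 0, 60],
    [0, 0, 0, 0, 0, 0, 60],
  ],
)

```text
time_s: 37.63
eef_pos: [0.5894, -0.0093, 0.2753]
eef_rot: [-2.249, -2.192, 0.002]
ft_force: [-0.4, -0.3, 0.4]
width: 0.0509
grip_force: 0.0
```

Run:
```python
from h import *
im,d,P=cloud('wrist');save('w7',im);z=P[...,2]*1000
b=(P[...,0]>.45)&(P[...,0]<.72)&(P[...,1]>-.05)&(P[...,1]<.25)
rects(im,P,b&(z>66)&(z<76),8);print();rects(im,P,b&(z>50)&(z<60),20)
goto(.591,.0098,.047,-1.3)
```

```text
px [255  28] n 34 ctr [593.3 151.1] sz [6.9 7. ] longdeg 87.8 z 73.2
px [256  74] n 20 ctr [592.5  95.4] sz [ 0.2 21.9] longdeg 178.7 z 68.6
px [309  82] n 16 ctr [653.   85.4] sz [ 3.4 11.2] longdeg 113.3 z 69.9
px [320  87] n 9 ctr [666.1  80. ] sz [0.1 9.7] longdeg 1.6 z 70.4
px [256  98] n 24 ctr [591.8  67.7] sz [5.8 8. ] longdeg 178.8 z 74.4
px [257 146] n 146 ctr [591.   10.1] sz [14.2 15.4] longdeg 88.3 z 73.0

px [257  28] n 862 ctr [594.4 151.8] sz [34.  50.3] longdeg 179.5 z 54.4
px [256  90] n 1603 ctr [592.7  81.8] sz [50.6 59.3] longdeg 88.1 z 54.3
t 37.68 pos [ 0.5895 -0.0093  0.2755] ydeg -1.44 zax [-0.001 -0.    -1.   ] w 0.0516
 shift [0.0955 0.0064 1.1424] rows>= 6
 turn [-0.0002  0.     -0.0004] rows>= 1
```

View pics/w7.png

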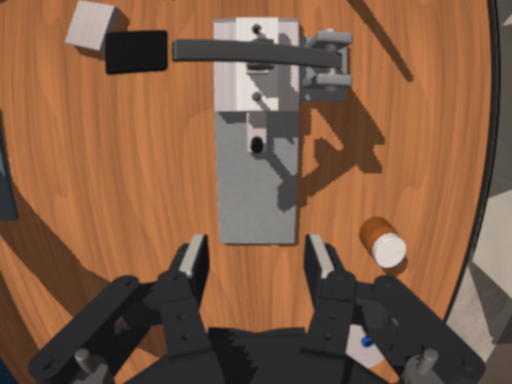

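Image 7: the plate is still on both pins, the lever is up, and the post is at (257,146). I'll pinch it and draw the carriage out.

servo_tool(
  steps=[
    [0.05, 0.006, 0, 0, 0, 0, 60],
    [0.045, 0, 0, 0, 0, 0, 60],
    [0, 0, 0.18, 0, 0, 0, 60],
    [0, 0, 0.2, 0, 0, 0, 60],
    [0, 0, 0.2, 0, 0, 0, 60],
    [0, 0, 0.2, 0, 0, 0, 60],
    [0, 0, 0.16, 0, 0, 0, 60],
    [0, 0, 0.12, 0, 0, 0, 60],
    [0, 0, 0.06, 0, 0, 0, 60],
    [0, 0, 0.02, 0, 0, 0, 60],
    [0, 0, 0, 0, 0, 0, 60],
    [0, 0, 0, 0, 0, 0, 60],
  ],
)

```text
time_s: 38.68
eef_pos: [0.5923, 0.0094, 0.0493]
eef_rot: [2.246, 2.195, 0.002]
ft_force: [0.1, -0.4, -0.0]
width: 0.0514
grip_force: 0.0
```

servo_tool(
  steps=[
    [0, 0, 0, 0, 0, 0, 0],
    [0, 0, 0, 0, 0, 0, 0],
    [0, 0, 0, 0, 0, 0, 0],
    [0, 0, 0, 0, 0, 0, 0],
    [0, 0, 0, 0, 0, 0, 0],
    [0, 0, 0, 0, 0, 0, 0],
  ],
  newtons=40,
)

```text
time_s: 39.18
eef_pos: [0.59, 0.0093, 0.0492]
eef_rot: [-2.246, -2.194, 0.001]
ft_force: [-7.3, 1.6, 10.4]
width: 0.0147
grip_force: 39.0
```

servo_tool(
  steps=[
    [-0.03, 0, 0, 0, 0, 0, 0],
    [-0.06, 0, 0, 0, 0, 0, 0],
    [-0.08, 0, 0, 0, 0, 0, 0],
    [-0.08, 0, 0, 0, 0, 0, 0],
    [-0.08, 0, 0, 0, 0, 0, 0],
    [-0.08, 0, 0, 0, 0, 0, 0],
    [-0.08, 0, 0, 0, 0, 0, 0],
    [-0.08, 0, 0, 0, 0, 0, 0],
    [-0.08, 0, 0, 0, 0, 0, 0],
    [-0.07, 0, 0, 0, 0, 0, 0],
    [-0.045, 0, 0, 0, 0, 0, 0],
    [-0.02, 0, 0, 0, 0, 0, 0],
  ],
)

```text
time_s: 40.18
eef_pos: [0.5867, -0.1496, 0.0492]
eef_rot: [-2.249, -2.193, 0.001]
ft_force: [-6.0, 2.2, 8.6]
width: 0.0144
grip_force: 39.5
```

servo_tool(
  steps=[
    [-0.01, 0, 0, 0, 0, 0, 0],
    [-0.01, 0, 0, 0, 0, 0, 0],
    [0, 0, 0, 0, 0, 0, 0],
    [0, 0, 0, 0, 0, 0, 0],
    [0, 0, 0, 0, 0, 0, 0],
    [0, 0, 0, 0, 0, 0, 0],
  ],
)

```text
time_s: 40.68
eef_pos: [0.5867, -0.1507, 0.0492]
eef_rot: [-2.245, -2.194, -0.001]
ft_force: [-5.9, 5.2, 10.9]
width: 0.0145
grip_force: 39.7
```

Release, rise to one side, and check everything.

servo_tool(
  steps=[
    [0, 0, 0, 0, 0, 0, 60],
    [0, 0, 0, 0, 0, 0, 60],
    [0, 0, 0, 0, 0, 0, 60],
    [0, 0, -0.1, 0, 0, 0, 60],
    [0, 0, -0.2, 0, 0, 0, 60],
    [0, 0, -0.2, 0, 0, 0, 60],
    [0, 0, -0.2, 0, 0, 0, 60],
    [0, 0, -0.2, 0, 0, 0, 60],
    [0, 0, -0.1, 0, 0, 0, 60],
    [0, 0, 0, 0, 0, 0, 60],
    [0, 0, 0, 0, 0, 0, 60],
    [0, 0, 0, 0, 0, 0, 60],
  ],
)

```text
time_s: 41.68
eef_pos: [0.5873, -0.1515, 0.2473]
eef_rot: [-2.246, -2.195, 0.0]
ft_force: [0.5, -0.6, -0.0]
width: 0.0514
grip_force: 0.0
```

Run:
```python
from h import *
im,d,P=cloud('wrist');save('w8',im);z=P[...,2]*1000
b=(P[...,0]>.5)&(P[...,0]<.66)&(P[...,1]>-.2)&(P[...,1]<.07)
rects(im,P,b&(z>66)&(z<76.5),8);print();rects(im,P,b&(z>48)&(z<60),20);rects(im,P,b&(z>80)&(z<90),20)
q=P[b&(z>51)&(z<58)];A=np.c_[q[:,:2]-q[:,:2].mean(0),np.ones(len(q))];print(np.linalg.lstsq(A,q[:,2],rcond=None)[0])
im,d,P=cloud('scene')
for u,v in[(281,164),(199,256),(313,233),(264,165)]: print(np.round(P[v,u],3))
x=P[...,0];z=P[...,2]*1000
b=(x>.40)&(x<.58)&(P[...,1]>.2)&(P[...,1]<.45);rects(im,P,b&(z>46)&(z<62),4)
```

```text
px [255  37] n 35 ctr [589.5  -8.9] sz [6.3 7. ] longdeg 88.1 z 73.6
px [256 114] n 33 ctr [588.7 -92.4] sz [6.8 6.8] longdeg 42.9 z 73.6
px [256 167] n 165 ctr [ 587.4 -149.8] sz [14.7 14.8] longdeg 159.5 z 73.0

px [256  77] n 3654 ctr [590.1 -49.8] sz [ 50.3 116.3] longdeg 88.4 z 54.3
px [256 158] n 27 ctr [ 587.5 -144.5] sz [ 4.1 13.9] longdeg 178.2 z 54.4
px [256  74] n 743 ctr [589.7 -49.8] sz [26.4 29.4] longdeg 88.9 z 84.2
[-0.00112057 -0.00019377  0.05432913]
[0.367 0.2   0.029]
[ 0.776 -0.138  0.07 ]
[0.705 0.275 0.035]
[0.502 0.113 0.2  ]
px [320 181] n 10 ctr [489.3 340.2] sz [ 4.2 18.5] longdeg 169.8 z 57.1
```

View pics/w8.png

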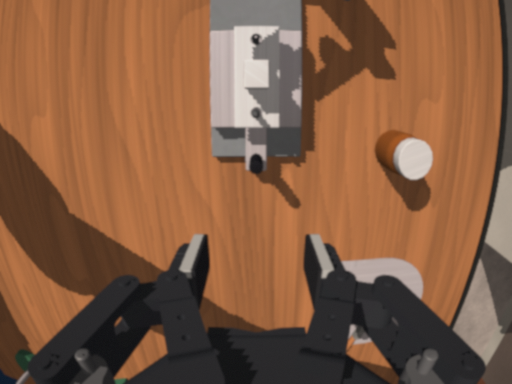

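Image 8: the carriage is fully out, and the plate is flat on both pins at (256,75). The lever is up, the marker is set, and the jar, ring stick and block stand where they were. Handing in.

```bash
python3 -c "
from h import *
print(job_done())"
```

```text
the job is handed in; nothing more can be done
None
```

The job is handed in, but the interface returned no verdict: both slabs are stacked under the plate on the pins, the lever firmed up at about 20.5° of travel, the marker stands at 82 mm (20.5°), the carriage is fully out, and the other things are where they were.

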